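Copy a picture-frame corner to the mitre guide with a bevel gauge

ROBOT

A 6-joint arm with a two-finger parallel gripper is mounted at the origin on the work surface. World frame = base frame: x ahead of the robot, y to its left, z up, the work surface at z = 0. Lengths are in m, angles in rad, forces in N, time in s.
With the tool pointing down it reaches from about 0.35 to 0.775 m from the base axis. Payload 5.5 kg.
Tool frame: the origin (TCP) lies midway between the tips of the shut fingers; the grasp point (between the pads) lies 19 mm behind it (env.tcp_to_grasp is the distance from the TCP to the grasp point, in m); z points along the fingers, y is the direction in which the jaws open and shut (so a half turn about z gives the same grasp; the last joint's range is limited). The gripper opens to 85 mm and grips with 20 to 120 N. Pads are 22 mm wide; open, the fingers measure 114 mm over their backs; the gripper's body (76 mm by 85 mm) begins 54 mm behind the grasp point. The pads swing forward as they close: fully open they stand 13 mm farther back than shut.
Start: joints at [-1.339, 0.313, 0.046, 1.304, 0, 1.431], TCP at [0.209, -0.536, 0.231] pointing down, gripper open.
Joint ranges: [-2.76, 2.76], [-0.86, 1.69], [-1.03, 1.26], [-2.2, 2.34], [-1.47, 1.5], [-3.14, 3.14]. Speed limits (rad/s): [2.57, 2.57, 3.14, 3.14, 3.14, 3.14].

INTERFACE

Orientations are given as a unit quaternion [w, x, y, z].
In Python, from workcell import get_state, viewer, hand_in, finder, env gives the robot as it stands.
- The arm moves only by the tool arm_command, never from a script. Its argument "motion" is a list of rows, each an object of numbers: "x", "y", "z": the shift along the tool's x, y, z in mm; "rx", "ry", "rz": the turn, a rotation vector about the tool's x, y, z in degrees; "hand": the closure, from -1 (fully open) to 1 (shut). A call has 1 to 10 rows; each row is the pose to reach, as a shift and turn from the pose commanded when the call began, along the tool's axes at that moment; what a row does not reach only later rows make up. A row lasts 1/8 s, in which the tool goes at most 62.5 mm and 10.7 degrees, less where a joint would pass 70% of its speed; a pose out of reach is approached as far as the arm can. A call with a gripper value outside its range is refused whole. The fingers move at their own pace and stop on an object; "force" is the grip in N (left out, the last holds). Time passes only in rows, so rows that repeat a pose let the fingers close. It gives the time, the measured TCP pose, the force and the opening at its end, in the units of the state.
- get_state(): the state, without advancing time (a new reading comes with each control period).
- viewer.read_camera(name): name is "scene" or "top" or "wrist"; returns a dict with "image" (384x512x3 uint8, red, green, blue), "z_map" (384x512 float32, m along the optical axis (not along the pixel's ray), 0 where there is no reading), "intrinsics" (3x3 intrinsics, pixels), "k1" (the pictures are not rectified: a ray, as slopes to the right and down, at radius r is drawn at 1 + k1 r^2 times it, then the intrinsics apply), "rvec" (rotation vector, rad) and "tvec" (3), from world to camera coordinates, as OpenCV has them. Camera axes: x right, y down, z forward; pixel columns grow to the right and rows downward; lengths in m; the calibration is good to about 2 mm. A picture is of the moment at which its call begins.
- hand_in(): hands the job in, once; it reports no verdict.
Trained networks look in a picture, given as the dict that the camera call returned (one of the last four; its "shot" number tells which), for a name from the list of things; names that differ only in an ending like _2 or _b are one class to them, and where a whole thing is asked for, a point or a joint stands for the part that bears it (a point fixed in the world has none). Each returns a list of dicts, best first, with "score" (0 to 1); they miss things now and then, are a little off and sometimes report something else, mostly with a low value. They report only what shows in the picture. A call takes as long as a camera call. They do not tell look-alikes from the thing itself.
- finder.find_in(picture, query): "at" ([column, row] in pixels, amid what is visible of it).
- finder.masks_of(picture, query): "region" (384x512 bool, what is visible of it) and "at" ([column, row] in pixels, amid what is visible of it).
The state is a dict: "clock": time; "joint_pos": joint angles; "qvel": joint speeds; "tau": joint torques, N m; "tcp_pos": TCP position; "orientation": TCP orientation; "wrist_force": force on the tool from outside, world axes, zero at the start; "ft_torque": the same for the moment, N m; "finger_gap": finger opening in m.
Only numpy, scipy, OpenCV 4.12 (cv2) and the standard library are available. Lean on these libraries where they do the work, as an engineer would, in place of code of your own. Each camera call takes 0.05 s, during which the arm holds its last target.

TASK

Copy the angle of the dark wooden picture-frame corner to the mitre guide with the bevel gauge: seat the gauge in the frame's inside corner, its stock flat along the frame's long strip and its blade flat along the other strip, and there press the black lock knob fully down. Then take the locked gauge to the mitre guide and slide it along the rail until its round end meets the end stop, so that its blade alone swings the green fence round and lies flat along it. Leave the gauge seated there and let go; do not touch the green fence with the robot, and leave the spool, jar and hoop where they are.

Things in the scene. Friction and masses are not known exactly. Their poses are not given: they have to be found in the camera images.
- bevel_grip (a point): Centre of the orange upright grip of the loose bevel gauge, 44 mm above its underside; grip 18 mm wide (x), 40 long (y), 21 to 66 mm up. Gauge axes: z up; the flat-lying stock (24 mm wide, 22 high) runs along -y, 140 mm back from the pivot; the pivot axis is at y = +85 mm from here. The stock's working face is at x = -12 mm. Gauge 0.35 to 0.5 kg.
- bevel_pivot (a point): Point on the gauge's vertical pivot axis, 11 mm above its underside; axes as bevel_grip. The brass pivot end is round, radius 12 mm.
- blade_tip (a point): Centre of the steel blade's round tip, 110 mm from the pivot. Blade 24 mm wide (18 in its first 45 mm), 6 thick, 7 to 13 mm up; its x runs pivot to tip. Angle 0 = along gauge +x, positive leans to gauge +y, away from the stock. Starts at 0.87 to 1.03 rad, more open than the frame corner: sliding the gauge into that corner folds it onto the strip. Unlocked it turns at 0.015 N m and stays.
- lock (a joint): Travel of the black lock knob on the stock, m: 0 up (unlocked), 0.0045 to 0.006 home (locked). Pressing takes about 8 N at first, up to 15 to 20 N at the end; it stays down and clamps the blade's silver sector plate, holding the blade's angle against about 0.1 N m. A knock can still slip it, so slide slowly against the fence (0.05 m/s). Pulled up, it unlocks.
- lock_top (a point): Centre of the flat top of the lock knob (20 mm diameter), 36 mm behind the pivot (y = -36 mm), 43 mm above the gauge's underside while up.
- frame: Sample frame corner, dark wood, fixed. Origin on the bench at the inside corner, where the strips' inner faces meet. Long strip: y = -200 to +15 mm, x = -30 to 0, 18 mm high; inner face x = 0, free side +x. The gauge fits on the +x side, its axes parallel to the frame's, stock reaching back along -y.
- frame_leg: Other strip of the frame corner, fixed, dark wood. Origin at the inside corner on the bench; its x runs along its inner face away from the corner, 160 mm long; wood from y = 0 to +28 mm, 19 mm high. Its angle from the frame's x axis varies: 0.26 to 0.70 rad towards +y (inside angle 105 to 130 degrees).
- guide: Mitre guide, fixed: aluminium rail with a dark end stop. Origin on the bench on the fence's pivot axis, where the gauge's pivot ends up. Rail: y = -200 to +30 mm, x = -42 to -12, 18 mm high; face x = -12, free side +x; gauge axes parallel to the guide's. The stop's face is at y = +12 mm (x = -12 to 3), to meet the gauge's round end. The white arc is only a scale.
- fence: Green swinging fence. Origin on its vertical pivot axis (the guide's origin); its x runs along the fence; the working face is y = +12 mm, from x = 22 to 172 mm; metal y = 12 to 36 mm, 19 mm high. Starts at -0.22 to 0.05 rad from the guide's x (positive towards guide +y), more closed than the frame corner; stays where left, takes 0.045 N m to swing.
- spool: Red thread spool, 38 mm diameter, 46 mm high, origin under its centre. Leave alone.
- jar: Small closed jar, 48 mm diameter, 60 mm high, origin under its centre. Leave alone.
- hoop: Wooden embroidery hoop lying flat, 104 mm outside diameter, 10 mm high, origin under its centre. Leave alone.
There are look-alikes about, which are no part of the job. There is more than one size of the part that bears bevel_grip; the job needs the smallest.

How it is judged:
By the outcome, as a careful person would: the job done as asked, in the order asked, and still so for the second after the job is handed in, with the robot touching nothing.
It also fails if it takes over 72 s, if anything falls off the work surface, if the arm or the gripper's body presses on something with over 40 N, if the wrist force passes 120 N, or if a joint passes its speed limit or range.

## Working session

There is one attempt and no reset: what is moved stays moved. The work goes in short steps, Python scripts to look and compute and a tool call to move; the robot and the scene stay as the last step left them, time stands still between calls to the robot, and variables do not carry over. Pictures are saved under pics/ and viewed, and the job is handed in when it is done.

Besides the shell and the picture viewer there is one more tool, called after ">>>" as name(argument=value, ...) on one line, values as JSON. arm_command: Moves the arm, as the interface text tells. Its arguments: {"type":"object","properties":{"motion":{"type":"array","items":{"type":"object","properties":{"x":{"type":"number"},"y":{"type":"number"},"z":{"type":"number"},"rx":{"type":"number"},"ry":{"type":"number"},"rz":{"type":"number"},"hand":{"type":"number"}}}},"force":{"type":"number"}},"required":["motion"]}

```bash
ls; mkdir -p pics; cat > h.py <<'E'
import numpy as np, cv2, pickle
from workcell import get_state, viewer, hand_in, finder, env
def cam(p):
    K=np.array(p["intrinsics"],float);R=cv2.Rodrigues(np.array(p["rvec"],float))[0];t=np.array(p["tvec"],float);return K,R,t,float(p["k1"])
def ray(p,uv):
    K,R,t,k1=cam(p); uv=np.atleast_2d(np.array(uv,float))
    d=cv2.undistortPoints(uv.reshape(-1,1,2),K,np.array([k1,0,0,0,0.])).reshape(-1,2)
    return d
def atz(p,uv,z):
    "world point of pixel at height z"
    K,R,t,k1=cam(p); d=ray(p,uv); d=np.c_[d,np.ones(len(d))]@R; c=-R.T@t
    return c+d*((z-c[2])/d[:,2])[:,None]
def bydepth(p,uv):
    K,R,t,k1=cam(p); uv=np.atleast_2d(uv); d=ray(p,uv); z=p["z_map"][np.round(uv[:,1]).astype(int),np.round(uv[:,0]).astype(int)]
    return (np.c_[d,np.ones(len(d))]*z[:,None]-t)@R
def proj(p,X):
    K,R,t,k1=cam(p); X=np.atleast_2d(np.array(X,float))
    return cv2.projectPoints(X.reshape(-1,1,3),R,t,K,np.array([k1,0,0,0,0.]))[0].reshape(-1,2)
def cloud(p):
    v,u=np.mgrid[0:384,0:512]; uv=np.c_[u.ravel(),v.ravel()].astype(float)
    X=bydepth(p,uv).reshape(384,512,3); X[p["z_map"]==0]=np.nan; return X
def save(name,img): cv2.imwrite(f"pics/{name}.png",img[:,:,::-1])
def crop(p,name,u0,v0,u1,v1,s):
    save(name,cv2.resize(p["image"][v0:v1,u0:u1],None,fx=s,fy=s,interpolation=cv2.INTER_CUBIC))
E
python3 - <<'E'
from h import *
for n in ["scene","top","wrist"]:
    p=viewer.read_camera(n); save(n+"0",p["image"]); pickle.dump(p,open(f"{n}0.pkl","wb"))
    K,R,t,k1=cam(p); print(n,p["shot"],(-R.T@t).round(3),R[2].round(2),K[0,0],k1)
    for q in ["bevel_grip","lock_top","frame","frame_leg","guide","fence","bevel_pivot","blade_tip"]:
        if n=="top": print(q,[( [round(float(c)) for c in r["at"]],round(r["score"],2)) for r in finder.find_in(p,q)])
print(get_state(),env.tcp_to_grasp)
E
```

```text
pics
scene 1 [1.116 0.818 0.895] [-0.48 -0.58 -0.66] 360.76382584523753 -0.01417069310418115
top 2 [0.304 0.097 1.161] [ 0.19 -0.   -0.98] 355.7757168816524 -0.06801311065753199
bevel_grip [([216, 276], 0.92), ([401, 254], 0.81), ([374, 168], 0.73)]
lock_top [([212, 273], 0.4)]
frame [([298, 204], 0.58)]
frame_leg [([280, 182], 0.9), ([300, 207], 0.26)]
guide [([184, 180], 0.69)]
fence [([185, 171], 0.9)]
bevel_pivot [([368, 173], 0.93), ([396, 250], 0.76), ([218, 276], 0.64)]
blade_tip [([412, 266], 0.81), ([356, 165], 0.73)]
wrist 3 [ 0.271 -0.511  0.373] [-0.24 -0.1  -0.96] 280.41664013706963 -0.02687032197053503
{'clock': 0.55, 'joint_pos': array([-1.33860517e+00,  3.13230827e-01,  4.60822103e-02,  1.30360615e+00,
       -9.47067173e-06,  1.43121188e+00]), 'qvel': array([ 0.00018459, -0.00022236, -0.00042534, -0.00048674, -0.00122673,
       -0.00067978]), 'tau': array([-1.19374323e-03, -4.80071819e+01,  2.98604447e+01,  9.10811705e-04,
       -1.25578549e-04, -1.21490458e-07]), 'tcp_pos': array([ 0.20888382, -0.53574786,  0.23129834]), 'orientation': array([ 2.09778131e-05,  9.82772555e-01,  1.84819113e-01, -3.76837883e-06]), 'wrist_force': array([-0.67565236, -0.04849482, -0.74096657]), 'ft_torque': array([ 0.00357152, -0.00844941, -0.04401584]), 'finger_gap': 0.08524779780812461} 0.0187
```

View pics/top0.png

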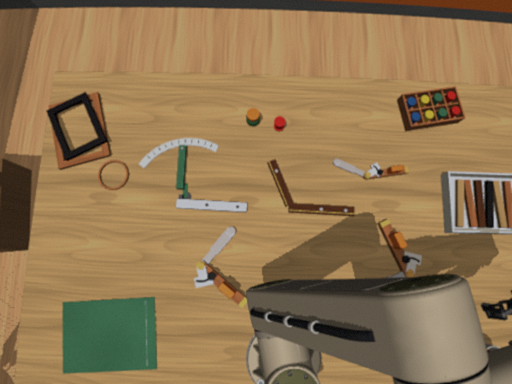

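View pics/scene0.png

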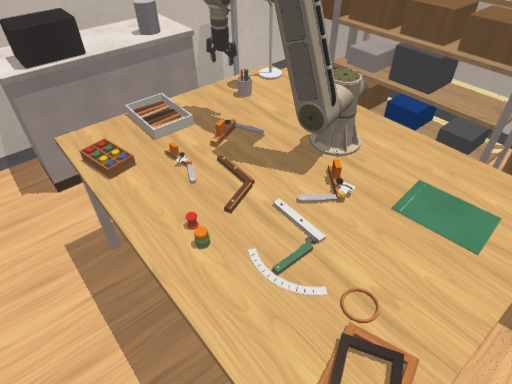

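View pics/wrist0.png

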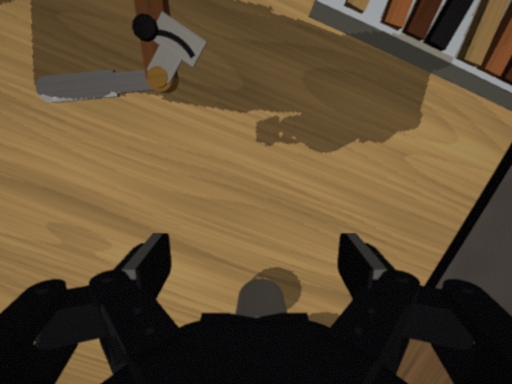

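```bash
python3 - <<'E'
from h import *
p=pickle.load(open("top0.pkl","rb"));X=cloud(p)
crop(p,"cropC",320,145,420,195,8)
crop(p,"cropFG",130,120,365,225,3.4)
crop(p,"cropAB",180,210,430,310,3.2)
for nm,a,b in [("frame",(291,208),(353,211)),("rail",(180,204),(245,208)),("C",(370,172),(406,170)),("A",(203,268),(245,302)),("B",(385,222),(412,272)),]:
    A=atz(p,[a,b],0.02); print(nm,A.round(3).tolist(),np.linalg.norm(A[0]-A[1]))
E
```

```text
frame [[0.468, -0.014, 0.02], [0.463, -0.216, 0.02]] 0.2022792221811107
rail [[0.47, 0.346, 0.02], [0.463, 0.135, 0.02]] 0.2116480419303415
C [[0.596, -0.277, 0.02], [0.607, -0.4, 0.02]] 0.12360539007163929
A [[0.269, 0.26, 0.02], [0.169, 0.125, 0.02]] 0.16833276700285418
B [[0.43, -0.321, 0.02], [0.272, -0.404, 0.02]] 0.17852255999811337
```

View pics/cropC.png

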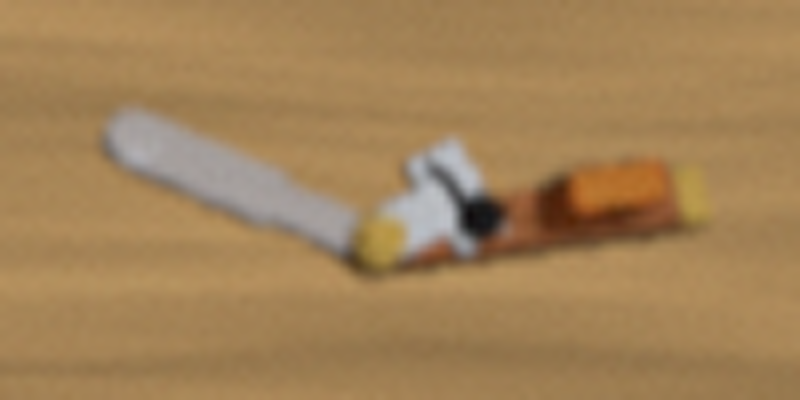

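View pics/cropFG.png

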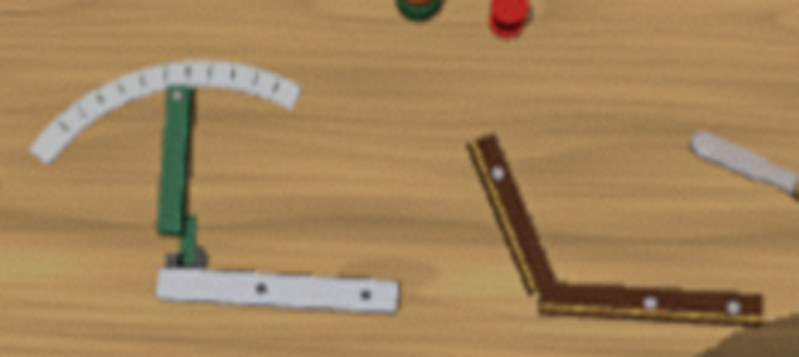

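View pics/cropAB.png

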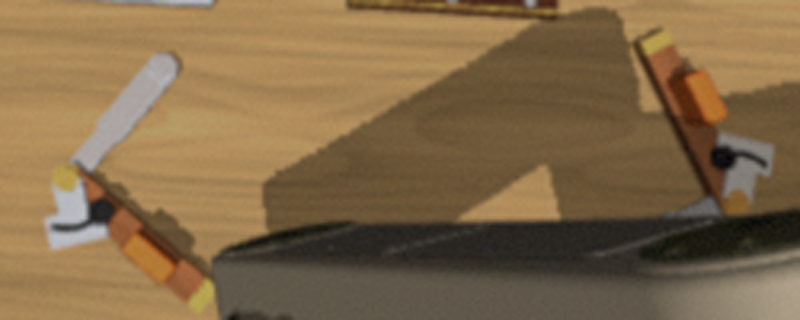

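```bash
python3 - <<'E'
from h import *
p=pickle.load(open("top0.pkl","rb"));X=cloud(p)
print("table z", np.nanmedian(X[150:200,250:270,2]), "noise",np.nanstd(X[120:140,300:330,2]))
def rect(name,box,zlo,zhi,ztop):
    u0,v0,u1,v1=box; S=X[v0:v1,u0:u1]; m=(S[...,2]>zlo)&(S[...,2]<zhi)
    vv,uu=np.nonzero(m); P=S[m]; 
    r=cv2.minAreaRect((P[:,:2]*1000).astype(np.float32)); b=cv2.boxPoints(r)
    print(name,len(P),"z med",np.median(P[:,2]).round(4),"rect",np.round(r[0],1),np.round(r[1],1),round(r[2],1),"\n",b.round(0).tolist())
rect("rail",(175,200,250,215),.009,.03,.018)
rect("fence",(172,140,192,190),.009,.03,.019)
rect("strip",(292,203,358,216),.009,.03,.018)
rect("leg",(262,155,287,200),.009,.03,.019)
rect("C all",(325,155,415,182),.006,.08,.02)
rect("C grip",(385,158,415,175),.04,.08,.02)
rect("C blade",(325,155,362,180),.005,.03,.02)
for n in ["frame","frame_leg","guide","fence","bevel_grip"]:
    pass
m=(X[...,2]>.005); save("hgt",np.repeat((np.clip(np.nan_to_num(X[...,2]),0,.07)/.07*255).astype(np.uint8)[:,:,None],3,2))
E
```

```text
table z -1.7032858131347986e-05 noise 0.002374085134971521
rail 649 z med 0.0181 rect [471.6 245.9] [229.8  30.8] 88.6 
 [[453.0, 131.0], [484.0, 131.0], [490.0, 360.0], [459.0, 361.0]]
fence 336 z med 0.0186 rect [596.9 354.2] [ 26. 148.] 89.5 
 [[523.0, 342.0], [671.0, 341.0], [671.0, 367.0], [523.0, 368.0]]
strip 593 z med 0.0179 rect [ 468.4 -117.3] [201.   30.7] 88.3 
 [[450.0, -217.0], [481.0, -218.0], [487.0, -17.0], [456.0, -16.0]]
leg 340 z med 0.019 rect [563.2  26.7] [140.4  28.3] 23.3 
 [[493.0, 12.0], [504.0, -14.0], [633.0, 42.0], [622.0, 67.0]]
C all 620 z med 0.0208 rect [ 616.6 -281.1] [ 76.9 245.9] 6.9 
 [[564.0, -164.0], [593.0, -408.0], [670.0, -399.0], [640.0, -154.0]]
C grip 89 z med 0.0639 rect [ 600.3 -349.8] [18.4 37.9] 9.1 
 [[588.0, -333.0], [594.0, -370.0], [612.0, -367.0], [606.0, -330.0]]
C blade 212 z med 0.0124 rect [ 610.3 -202.5] [62.2 94.3] 0.1 
 [[579.0, -155.0], [579.0, -250.0], [641.0, -250.0], [641.0, -155.0]]
```

View pics/hgt.png

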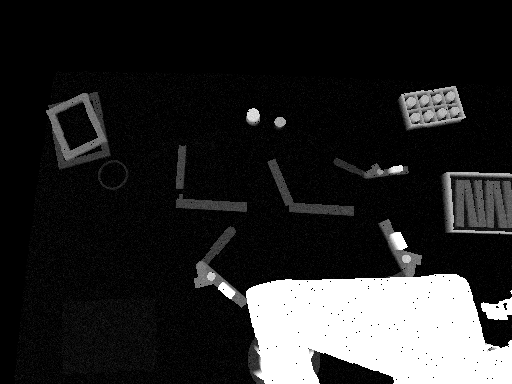

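The three gauges are A (215,280), B (400,245) and C (385,170). C measures about 140 mm from pivot to stock end and 110 mm from pivot to blade tip. A and B measure over 168 mm, so C, the smallest, is the job's gauge (the cropC enlargement confirms it). The brass pivot shows at (367,175), the black knob at (380,172) and the orange grip at (397,168). Its grip is 18x38 mm at (0.600,-0.350), yawed about 9°.

```bash
cat >> h.py <<'E'
def go(x,y,z,yaw):
    "print tool-axis shift (mm) and turn to reach vertical tool at TCP x,y,z with tool-x world yaw (deg)"
    from scipy.spatial.transform import Rotation as Ro
    s=get_state(); q=s["orientation"]; R0=Ro.from_quat([q[1],q[2],q[3],q[0]])
    c,si=np.cos(np.radians(yaw)),np.sin(np.radians(yaw))
    Rt=Ro.from_matrix(np.array([[c,si,0],[si,-c,0],[0,0,-1.]]))
    d=R0.inv().apply(np.array([x,y,z])-s["tcp_pos"])*1000; r=np.degrees((R0.inv()*Rt).as_rotvec())
    print("shift",d.round(1),"turn",r.round(2),"|",s["tcp_pos"].round(4),"t",round(s["clock"],2),"F",np.round(s["wrist_force"],1),"gap",round(s["finger_gap"],4))
E
python3 - <<'E'
from h import *
go(.600,-.350,.16,99)
E
```

```text
shift [431.9 -31.   71.3] turn [  0.    0.  -77.7] | [ 0.2089 -0.5357  0.2313] t 0.55 F [-0.7 -0.  -0.7] gap 0.0852
```

>>> arm_command(motion=[{"x": 48,"y": -3,"z": 8,"rz": -8.6},{"x": 96,"y": -7,"z": 16,"rz": -17.3},{"x": 144,"y": -10,"z": 24,"rz": -26},{"x": 192,"y": -14,"z": 32,"rz": -34.5},{"x": 240,"y": -17,"z": 40,"rz": -43.2},{"x": 288,"y": -21,"z": 48,"rz": -51.8},{"x": 336,"y": -24,"z": 56,"rz": -60.4},{"x": 384,"y": -28,"z": 64,"rz": -69},{"x": 432,"y": -31,"z": 71,"rz": -77.7},{"x": 432,"y": -31,"z": 71,"rz": -77.7}])

```text
invalid input at $.motion[0]: expected keys x, y, z, rx, ry, rz, hand
```

```bash
python3 - <<'E'
from h import *
go(.600,-.350,.16,99)
p=viewer.read_camera("wrist"); save("w1",p["image"]); pickle.dump(p,open("w1.pkl","wb"))
for q in ["bevel_grip","lock_top","bevel_pivot","blade_tip"]:
    print(q,[( [round(float(c)) for c in r["at"]],round(r["score"],2)) for r in finder.find_in(p,q)])
p=viewer.read_camera("top"); save("t1",p["image"]); pickle.dump(p,open("t1.pkl","wb"))
E
```

```text
shift [431.9 -31.   71.3] turn [  0.    0.  -77.7] | [ 0.2089 -0.5357  0.2313] t 0.55 F [-0.7 -0.  -0.7] gap 0.0852
bevel_grip [([151, 71], 0.9)]
lock_top [([143, 28], 0.57)]
bevel_pivot [([149, 70], 0.86)]
blade_tip [([140, 75], 0.84)]
```

View pics/w1.png

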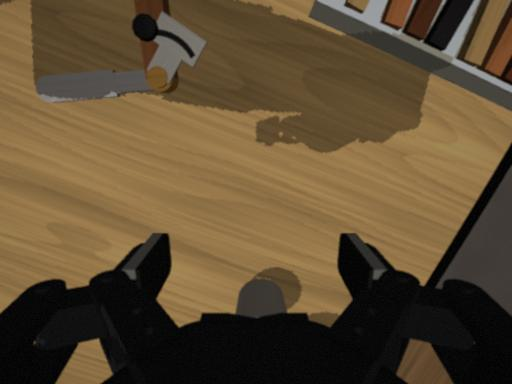

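All seven keys are needed in each row. The arm has not moved, and the view still shows look-alike B.

>>> arm_command(motion=[{"x": 48,"y": -3,"z": 8,"rx": 0,"ry": 0,"rz": -8.6,"hand": -1},{"x": 96,"y": -7,"z": 16,"rx": 0,"ry": 0,"rz": -17.3,"hand": -1},{"x": 144,"y": -10,"z": 24,"rx": 0,"ry": 0,"rz": -26,"hand": -1},{"x": 192,"y": -14,"z": 32,"rx": 0,"ry": 0,"rz": -34.5,"hand": -1},{"x": 240,"y": -17,"z": 40,"rx": 0,"ry": 0,"rz": -43.2,"hand": -1},{"x": 288,"y": -21,"z": 48,"rx": 0,"ry": 0,"rz": -51.8,"hand": -1},{"x": 336,"y": -24,"z": 56,"rx": 0,"ry": 0,"rz": -60.4,"hand": -1},{"x": 384,"y": -28,"z": 64,"rx": 0,"ry": 0,"rz": -69,"hand": -1},{"x": 432,"y": -31,"z": 71,"rx": 0,"ry": 0,"rz": -77.7,"hand": -1},{"x": 432,"y": -31,"z": 71,"rx": 0,"ry": 0,"rz": -77.7,"hand": -1}])

```text
clock: 2.1
tcp_pos: [0.6025, -0.3475, 0.1587]
orientation: [-0.001, 0.648, 0.762, 0.0]
wrist_force: [-0.3, 0.4, -0.1]
finger_gap: 0.0852
```

```bash
python3 - <<'E'
from h import *
go(.600,-.350,.16,99)
p=viewer.read_camera("wrist"); save("w1",p["image"]); pickle.dump(p,open("w1.pkl","wb"))
for q in ["bevel_grip","lock_top","bevel_pivot","blade_tip"]:
    print(q,[( [round(float(c)) for c in r["at"]],round(r["score"],2)) for r in finder.find_in(p,q)])
p=viewer.read_camera("top"); save("t1",p["image"]); pickle.dump(p,open("t1.pkl","wb"))
E
```

```text
shift [-2.1 -2.9 -1.3] turn [-0.03 -0.07  0.29] | [ 0.6025 -0.3475  0.1587] t 2.1 F [-0.3  0.4 -0.1] gap 0.0852
bevel_grip [([52, 137], 0.61), ([264, 118], 0.56)]
lock_top [([250, 138], 0.78)]
bevel_pivot [([50, 137], 0.84), ([260, 117], 0.6)]
blade_tip [([276, 65], 0.84)]
```

View pics/w1.png

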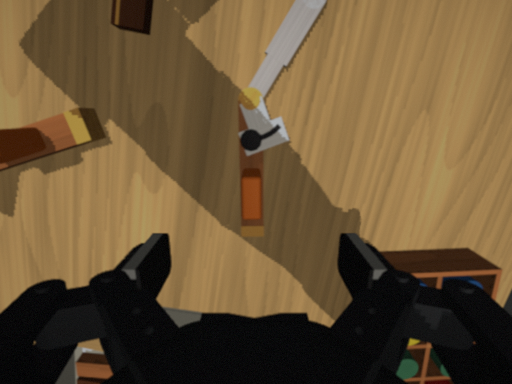

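```bash
python3 - <<'E'
from h import *
p=pickle.load(open("w1.pkl","rb"));X=cloud(p)
print(atz(p,[[251,98]],.022).round(4),atz(p,[[251,140]],.043).round(4))
S=X[150:240,225:285]; m=S[...,2]>.045; r=cv2.minAreaRect((S[m][:,:2]*1000).astype(np.float32)); print(m.sum(),np.median(S[m][:,2]),r)
S=X[155:240,225:285]; m=(S[...,2]>.012)&(S[...,2]<.03); r=cv2.minAreaRect((S[m][:,:2]*1000).astype(np.float32)); print("stock",m.sum(),np.median(S[m][:,2]),r)
hs=cv2.cvtColor(p["image"],cv2.COLOR_RGB2HSV)
m=(hs[...,1]>200)&(hs[...,2]>120)&(hs[...,0]<14)
m[:150]=0;m[240:]=0;m[:,:225]=0;m[:,285:]=0
vv,uu=np.nonzero(m); W=atz(p,np.c_[uu,vv],.066); r=cv2.minAreaRect((W[:,:2]*1000).astype(np.float32)); print("color",m.sum(),r, cv2.boxPoints(r).round(0).tolist())
t=pickle.load(open("t1.pkl","rb"));Y=cloud(t)
S=Y[155:182,360:415]
for lo,hi in [(.05,.075),(.013,.03)]:
    m=(S[...,2]>lo)&(S[...,2]<hi); 
    if m.sum()>5: print("top",m.sum(),cv2.minAreaRect((S[m][:,:2]*1000).astype(np.float32)))
go(.600,-.350,.03,99)
E
```

```text
[[ 0.5864 -0.2669  0.022 ]] [[ 0.5927 -0.304   0.043 ]]
940 0.0646803555513921 ((600.564453125, -351.6426086425781), (17.932783126831055, 39.48762893676758), 9.7260103225708)
stock 872 0.02118798304913176 ((602.4068603515625, -362.95843505859375), (24.01651954650879, 87.47186279296875), 10.328119277954102)
color 655 ((600.7509155273438, -352.1381530761719), (13.996625900268555, 35.57353210449219), 9.64477252960205) [[591.0, -336.0], [597.0, -371.0], [611.0, -369.0], [605.0, -333.0]]
top 77 ((599.8294677734375, -349.19512939453125), (18.578067779541016, 36.9866943359375), 12.589037895202637)
top 271 ((607.5108642578125, -324.2671813964844), (45.167232513427734, 162.39402770996094), 8.632426261901855)
shift [  0.8   0.9 130.9] turn [ 0.02  0.03 -0.11] | [ 0.5992 -0.3509  0.1609] t 2.4 F [-0.6 -0.2 -0.9] gap 0.0856
```

>>> arm_command(motion=[{"x": 0,"y": 1,"z": 40,"rx": 0,"ry": 0,"rz": -0.8,"hand": -1},{"x": 0,"y": 1,"z": 80,"rx": 0,"ry": 0,"rz": -0.8,"hand": -1},{"x": 0,"y": 1,"z": 110,"rx": 0,"ry": 0,"rz": -0.8,"hand": -1},{"x": 0,"y": 1,"z": 133,"rx": 0,"ry": 0,"rz": -0.8,"hand": -1},{"x": 0,"y": 1,"z": 133,"rx": 0,"ry": 0,"rz": -0.8,"hand": -1}])

```text
clock: 3.02
tcp_pos: [0.5989, -0.3496, 0.0255]
orientation: [-0.002, 0.645, 0.764, -0.0]
wrist_force: [-0.7, -0.5, -0.4]
finger_gap: 0.0854
```

```bash
python3 - <<'E'
from h import *
go(.6006,-.3516,.028,99.7)
p=viewer.read_camera("wrist"); save("w2",p["image"])
E
```

```text
shift [-2.3  1.3 -2.5] turn [-0.17 -0.16 -0.  ] | [ 0.5989 -0.3496  0.0255] t 3.02 F [-0.7 -0.5 -0.4] gap 0.0854
```

View pics/w2.png

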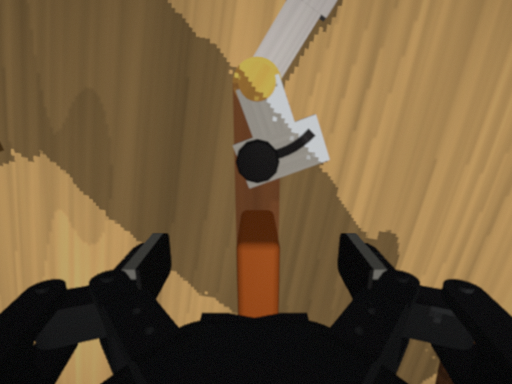

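The orange grip (258,265) stands midway between the fingers, so I'll close.

>>> arm_command(motion=[{"x": -1,"y": 0.5,"z": 0,"rx": 0,"ry": 0,"rz": 0,"hand": -0.5},{"x": -1,"y": 0.5,"z": 0,"rx": 0,"ry": 0,"rz": 0,"hand": 0.2},{"x": -1,"y": 0.5,"z": 0,"rx": 0,"ry": 0,"rz": 0,"hand": 1},{"x": -1,"y": 0.5,"z": 0,"rx": 0,"ry": 0,"rz": 0,"hand": 1},{"x": -1,"y": 0.5,"z": 0,"rx": 0,"ry": 0,"rz": 0,"hand": 1},{"x": -1,"y": 0.5,"z": 0,"rx": 0,"ry": 0,"rz": 0,"hand": 1}], force=60)

```text
clock: 3.82
tcp_pos: [0.6019, -0.3508, 0.0279]
orientation: [0.0, 0.644, 0.765, -0.0]
wrist_force: [-2.0, 0.2, 4.7]
finger_gap: 0.0172
```

```bash
python3 - <<'E'
from h import *
go(.6006,-.3516,.028,99.7)
p=viewer.read_camera("wrist"); save("w3",p["image"])
E
```

```text
shift [-0.5 -1.4 -0.1] turn [0.02 0.03 0.1 ] | [ 0.6019 -0.3508  0.0279] t 3.83 F [-2.   0.2  4.7] gap 0.0172
```

View pics/w3.png

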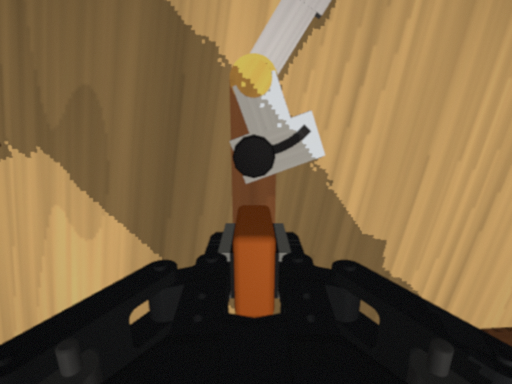

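```bash
python3 - <<'E'
from h import *
go(.5035,-.207,.073,88.3)
p=viewer.read_camera("scene"); save("s3",p["image"])
E
```

```text
shift [158.5 -72.4 -45.3] turn [ 0.02  0.03 11.5 ] | [ 0.6019 -0.3508  0.0278] t 3.88 F [-1.4 -0.2  5.1] gap 0.0173
```

>>> arm_command(motion=[{"x": 0,"y": 0,"z": -15,"rx": 0,"ry": 0,"rz": 0,"hand": 1},{"x": 0,"y": 0,"z": -35,"rx": 0,"ry": 0,"rz": 0,"hand": 1},{"x": 0,"y": 0,"z": -45,"rx": 0,"ry": 0,"rz": 0,"hand": 1},{"x": 0,"y": 0,"z": -45,"rx": 0,"ry": 0,"rz": 0,"hand": 1}])

```text
clock: 4.42
tcp_pos: [0.6023, -0.351, 0.073]
orientation: [0.001, 0.644, 0.765, -0.0]
wrist_force: [0.0, -0.1, -3.8]
finger_gap: 0.0174
```

```bash
python3 - <<'E'
from h import *
go(.5035,-.207,.073,88.3)
p=viewer.read_camera("wrist"); save("w4",p["image"])
E
```

```text
shift [158.7 -72.8  -0.2] turn [ 0.06  0.06 11.51] | [ 0.6023 -0.351   0.073 ] t 4.42 F [ 0.  -0.1 -3.8] gap 0.0174
```

View pics/w4.png

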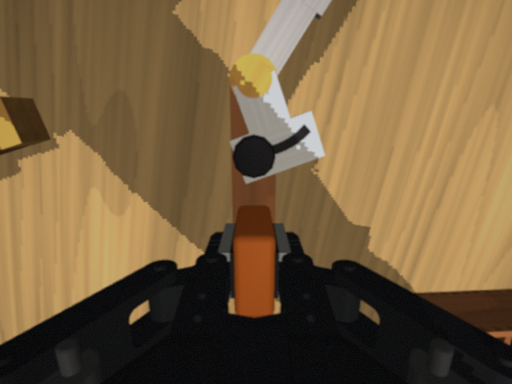

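>>> arm_command(motion=[{"x": 15,"y": -7,"z": 0,"rx": 0,"ry": 0,"rz": 1.5,"hand": 1},{"x": 45,"y": -20,"z": 0,"rx": 0,"ry": 0,"rz": 3.5,"hand": 1},{"x": 75,"y": -34,"z": 0,"rx": 0,"ry": 0,"rz": 5.5,"hand": 1},{"x": 105,"y": -48,"z": 0,"rx": 0,"ry": 0,"rz": 7.5,"hand": 1},{"x": 135,"y": -62,"z": 0,"rx": 0,"ry": 0,"rz": 9.5,"hand": 1},{"x": 153,"y": -70,"z": 0,"rx": 0,"ry": 0,"rz": 11,"hand": 1},{"x": 159,"y": -73,"z": 0,"rx": 0,"ry": 0,"rz": 11.5,"hand": 1},{"x": 159,"y": -73,"z": 0,"rx": 0,"ry": 0,"rz": 11.5,"hand": 1}])

```text
clock: 5.48
tcp_pos: [0.5028, -0.2065, 0.0721]
orientation: [0.0, 0.717, 0.697, -0.0]
wrist_force: [0.8, -0.4, -3.5]
finger_gap: 0.0173
```

```bash
python3 - <<'E'
from h import *
go(.5035,-.207,.028,88.3)
p=viewer.read_camera("wrist"); save("w5",p["image"]);pickle.dump(p,open("w5.pkl","wb"))
p=viewer.read_camera("top"); save("t5",p["image"]);pickle.dump(p,open("t5.pkl","wb"))
E
```

```text
shift [-0.5  0.7 44.1] turn [-0.01  0.01  0.03] | [ 0.5028 -0.2065  0.0721] t 5.47 F [ 0.8 -0.4 -3.5] gap 0.0173
```

View pics/w5.png

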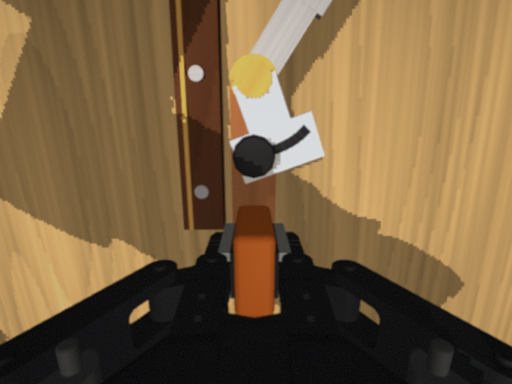

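View pics/t5.png

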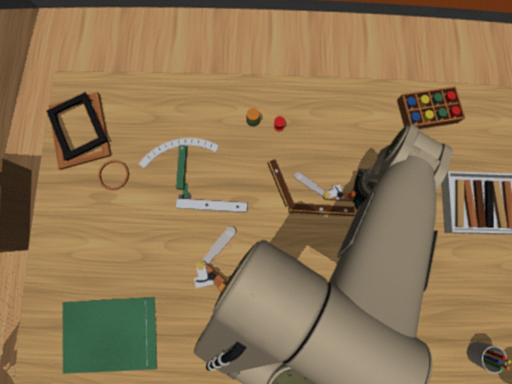

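```bash
python3 - <<'E'
from h import *
p=pickle.load(open("w5.pkl","rb"));X=cloud(p)
S=X[0:235,150:228]; m=(S[...,2]>.01)&(S[...,2]<.026)
r=cv2.minAreaRect((S[m][:,:2]*1000).astype(np.float32)); print(m.sum(),r,cv2.boxPoints(r).round(1).tolist())
# inner edge per row: max x-pixel
pts=[]
for v in range(5,220,4):
    row=X[v,150:232,2]; k=np.nonzero((row>.01)&(row<.026))[0]
    if len(k): pts.append([150+k.max()+.5,v])
W=atz(p,pts,.018); f=np.polyfit(W[:,1],W[:,0],1); print("inner face x=%.4f + %.4f*y"%(f[1],f[0]),"res",np.std(W[:,0]-np.polyval(f,W[:,1])), W[[0,-1]].round(4).tolist())
# stock face in hand
pts=[]
for v in range(95,215,4):
    row=X[v,215:290,2]; k=np.nonzero((row>.058)&(row<.08))[0]
    if len(k): pts.append([215+k.min()-.5,v])
W=atz(p,pts,.067); f=np.polyfit(W[:,1],W[:,0],1); print("stock face x=%.4f + %.4f*y"%(f[1],f[0]),"res",np.std(W[:,0]-np.polyval(f,W[:,1])),W[[0,-1]].round(4).tolist())
go(.5035,-.207,.028,88.3)
# top: leg
p=pickle.load(open("t5.pkl","rb"));X=cloud(p)
S=X[150:203,262:290]; m=(S[...,2]>.009)&(S[...,2]<.03); r=cv2.minAreaRect((S[m][:,:2]*1000).astype(np.float32)); print(r,cv2.boxPoints(r).round(1).tolist())
E
```

```text
10326 ((466.2763671875, -145.16433715820312), (153.57553100585938, 30.831193923950195), 88.5219497680664) [[448.8999938964844, -221.5], [479.70001220703125, -222.3000030517578], [483.70001220703125, -68.80000305175781], [452.79998779296875, -68.0]]
inner face x=0.4866 + 0.0306*y res 0.0002745033123533395 [[0.4839, -0.0732, 0.018], [0.4801, -0.2127, 0.018]]
stock face x=0.4978 + 0.0362*y res 0.00016690700601995837 [[0.4929, -0.1301, 0.067], [0.4909, -0.1911, 0.067]]
shift [ 0.3 -0.  44.3] turn [ 0.04  0.04 -0.  ] | [ 0.5035 -0.2072  0.0723] t 5.58 F [ 0.9  0.1 -3.4] gap 0.0176
((557.1233520507812, 24.15207862854004), (153.81947326660156, 29.177433013916016), 23.510059356689453) [[480.79998779296875, 6.800000190734863], [492.3999938964844, -19.899999618530273], [633.5, 41.5], [621.7999877929688, 68.19999694824219]]
```

>>> arm_command(motion=[{"x": 0,"y": 0,"z": 12,"rx": 0,"ry": 0,"rz": 0,"hand": 1},{"x": 0,"y": 0,"z": 24,"rx": 0,"ry": 0,"rz": 0,"hand": 1},{"x": 0,"y": 0,"z": 34,"rx": 0,"ry": 0,"rz": 0,"hand": 1},{"x": 0,"y": 0,"z": 40,"rx": 0,"ry": 0,"rz": 0,"hand": 1},{"x": 0,"y": 0,"z": 43,"rx": 0,"ry": 0,"rz": 0,"hand": 1},{"x": 0,"y": 0,"z": 44,"rx": 0,"ry": 0,"rz": 0,"hand": 1},{"x": 0,"y": 0,"z": 44,"rx": 0,"ry": 0,"rz": 0,"hand": 1}])

```text
clock: 6.45
tcp_pos: [0.503, -0.2066, 0.0286]
orientation: [0.0, 0.718, 0.697, 0.0]
wrist_force: [-0.3, 0.6, -3.6]
finger_gap: 0.0176
```

>>> arm_command(motion=[{"x": 0,"y": -2,"z": 0,"rx": 0,"ry": 0,"rz": 0,"hand": 1},{"x": 0,"y": -4,"z": 0,"rx": 0,"ry": 0,"rz": 0,"hand": 1},{"x": 0,"y": -6,"z": 0,"rx": 0,"ry": 0,"rz": 0,"hand": 1},{"x": 0,"y": -7,"z": 0,"rx": 0,"ry": 0,"rz": 0,"hand": 1},{"x": 0,"y": -8,"z": 0,"rx": 0,"ry": 0,"rz": 0,"hand": 1},{"x": 0,"y": -8,"z": 0,"rx": 0,"ry": 0,"rz": 0,"hand": 1}])

```text
clock: 7.2
tcp_pos: [0.4947, -0.2062, 0.0283]
orientation: [0.0, 0.718, 0.697, -0.0]
wrist_force: [-1.0, -0.4, -4.2]
finger_gap: 0.0172
```

```bash
python3 - <<'E'
from h import *
go(.4935,-.207,.028,88.3)
E
```

```text
shift [-0.8 -1.2  0.3] turn [-0.  0. -0.] | [ 0.4947 -0.2062  0.0283] t 7.2 F [-1.  -0.4 -4.2] gap 0.0172
```

>>> arm_command(motion=[{"x": 0,"y": 0,"z": 0.6,"rx": 0,"ry": 0,"rz": 0,"hand": 1},{"x": 0,"y": -0.5,"z": 0.6,"rx": 0,"ry": 0,"rz": 0,"hand": 1},{"x": 0,"y": -1,"z": 0.6,"rx": 0,"ry": 0,"rz": 0,"hand": 1},{"x": 0,"y": -1.5,"z": 0.6,"rx": 0,"ry": 0,"rz": 0,"hand": 1},{"x": 0,"y": -1.5,"z": 0.6,"rx": 0,"ry": 0,"rz": 0,"hand": 1}])

```text
clock: 7.82
tcp_pos: [0.4936, -0.2063, 0.0279]
orientation: [0.0, 0.718, 0.697, 0.0]
wrist_force: [0.9, 1.1, -1.8]
finger_gap: 0.0174
```

```bash
python3 - <<'E'
from h import *
go(.4935,-.207,.028,88.3)
p=viewer.read_camera("wrist"); save("w6",p["image"]);pickle.dump(p,open("w6.pkl","wb")); crop(p,"w6c",140,0,300,240,3 if 0 else 2.5)
E
```

```text
shift [-0.7 -0.1 -0.1] turn [ 0.04  0.02 -0.  ] | [ 0.4936 -0.2063  0.0279] t 7.83 F [ 0.9  1.1 -1.8] gap 0.0174
```

View pics/w6c.png

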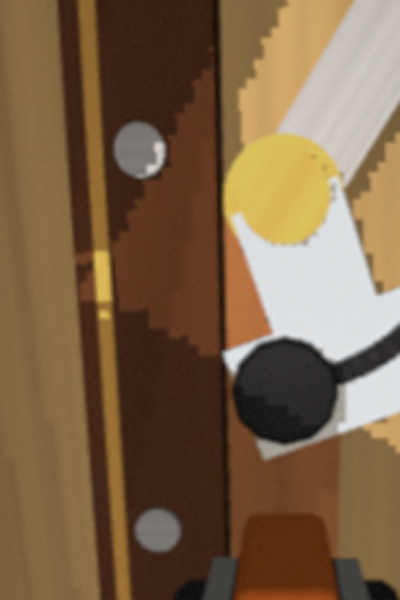

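>>> arm_command(motion=[{"x": 0,"y": -0.5,"z": 0,"rx": 0,"ry": 0,"rz": 0,"hand": 1},{"x": 0,"y": -0.8,"z": 0,"rx": 0,"ry": 0,"rz": 0,"hand": 1},{"x": 0,"y": -0.8,"z": 0,"rx": 0,"ry": 0,"rz": 0,"hand": 1}])

```text
clock: 8.25
tcp_pos: [0.4927, -0.2062, 0.0279]
orientation: [0.0, 0.718, 0.697, 0.0]
wrist_force: [1.5, -0.5, -1.1]
finger_gap: 0.0174
```

>>> arm_command(motion=[{"x": 3,"y": -0.5,"z": 0,"rx": 0,"ry": 0,"rz": 0,"hand": 1},{"x": 9,"y": -0.5,"z": 0,"rx": 0,"ry": 0,"rz": 0,"hand": 1},{"x": 16,"y": -0.5,"z": 0,"rx": 0,"ry": 0,"rz": 0,"hand": 1},{"x": 23,"y": -0.5,"z": 0,"rx": 0,"ry": 0,"rz": 0,"hand": 1},{"x": 30,"y": -0.5,"z": 0,"rx": 0,"ry": 0,"rz": 0,"hand": 1},{"x": 37,"y": -0.5,"z": 0,"rx": 0,"ry": 0,"rz": 0,"hand": 1},{"x": 44,"y": -0.5,"z": 0,"rx": 0,"ry": 0,"rz": 0,"hand": 1},{"x": 50,"y": -0.5,"z": 0,"rx": 0,"ry": 0,"rz": 0,"hand": 1},{"x": 54,"y": -0.5,"z": 0,"rx": 0,"ry": 0,"rz": 0,"hand": 1},{"x": 54,"y": -0.5,"z": 0,"rx": 0,"ry": 0,"rz": 0,"hand": 1}])

```text
clock: 9.5
tcp_pos: [0.4937, -0.1515, 0.0278]
orientation: [-0.0, 0.717, 0.697, 0.0]
wrist_force: [0.5, 0.2, 4.7]
finger_gap: 0.0175
```

```bash
python3 - <<'E'
from h import *
go(.4963,-.114,.028,88.3)
p=viewer.read_camera("wrist"); save("w7",p["image"]);pickle.dump(p,open("w7.pkl","wb"))
E
```

```text
shift [37.5  1.5 -0.2] turn [ 0.02 -0.05  0.03] | [ 0.4937 -0.1515  0.0278] t 9.5 F [0.5 0.2 4.7] gap 0.0175
```

View pics/w7.png

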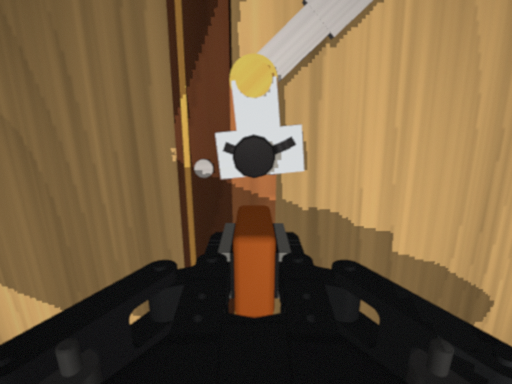

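>>> arm_command(motion=[{"x": 3,"y": -0.3,"z": 0,"rx": 0,"ry": 0,"rz": 0,"hand": 1},{"x": 8,"y": -0.3,"z": 0,"rx": 0,"ry": 0,"rz": 0,"hand": 1},{"x": 14,"y": -0.3,"z": 0,"rx": 0,"ry": 0,"rz": 0,"hand": 1},{"x": 20,"y": -0.3,"z": 0,"rx": 0,"ry": 0,"rz": 0,"hand": 1},{"x": 25,"y": -0.3,"z": 0,"rx": 0,"ry": 0,"rz": 0,"hand": 1},{"x": 29,"y": -0.3,"z": 0,"rx": 0,"ry": 0,"rz": 0,"hand": 1},{"x": 31,"y": -0.3,"z": 0,"rx": 0,"ry": 0,"rz": 0,"hand": 1},{"x": 31,"y": -0.3,"z": 0,"rx": 0,"ry": 0,"rz": 0,"hand": 1}])

```text
clock: 10.55
tcp_pos: [0.4944, -0.1212, 0.0278]
orientation: [0.0, 0.718, 0.697, 0.0]
wrist_force: [0.2, -4.0, 4.8]
finger_gap: 0.0171
```

```bash
python3 - <<'E'
from h import *
go(.4963,-.114,.028,88.3)
p=viewer.read_camera("wrist"); save("w8",p["image"]);pickle.dump(p,open("w8.pkl","wb")); crop(p,"w8c",140,0,440,200,2.6)
E
```

```text
shift [ 7.3  1.7 -0.2] turn [ 0.02  0.02 -0.  ] | [ 0.4944 -0.1212  0.0278] t 10.55 F [ 0.2 -4.   4.8] gap 0.0171
```

View pics/w8c.png

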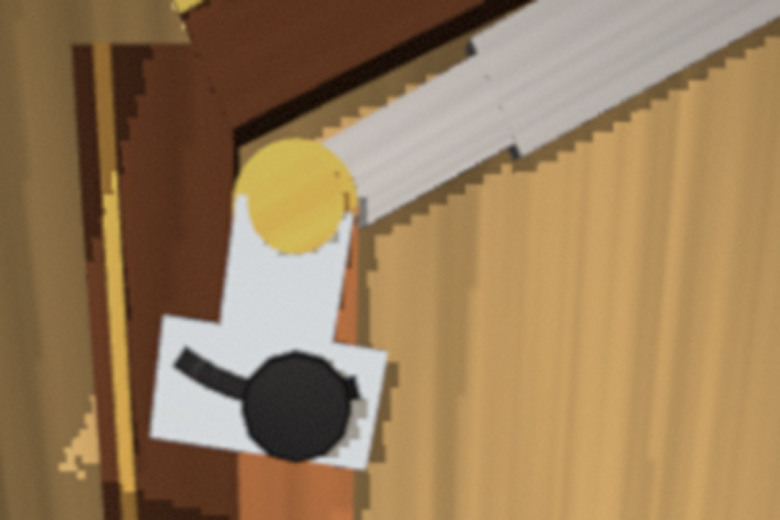

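>>> arm_command(motion=[{"x": 1,"y": -0.3,"z": 0,"rx": 0,"ry": 0,"rz": 0,"hand": 1},{"x": 2,"y": -0.3,"z": 0,"rx": 0,"ry": 0,"rz": 0,"hand": 1},{"x": 2.7,"y": -0.3,"z": 0,"rx": 0,"ry": 0,"rz": 0,"hand": 1},{"x": 3,"y": -0.3,"z": 0,"rx": 0,"ry": 0,"rz": 0,"hand": 1},{"x": 3,"y": -0.3,"z": 0,"rx": 0,"ry": 0,"rz": 0,"hand": 1}])

```text
clock: 11.22
tcp_pos: [0.4944, -0.1187, 0.0278]
orientation: [0.001, 0.718, 0.696, -0.0]
wrist_force: [1.2, -5.6, 3.7]
finger_gap: 0.0174
```

```bash
python3 - <<'E'
from h import *
go(.4963,-.114,.028,88.3)
p=viewer.read_camera("wrist"); save("w9",p["image"]);pickle.dump(p,open("w9.pkl","wb")); crop(p,"w9c",180,0,380,150,3.9)
E
```

```text
shift [ 4.7  1.8 -0.2] turn [ 0.04  0.05 -0.03] | [ 0.4944 -0.1187  0.0278] t 11.22 F [ 1.2 -5.6  3.7] gap 0.0174
```

View pics/w9c.png

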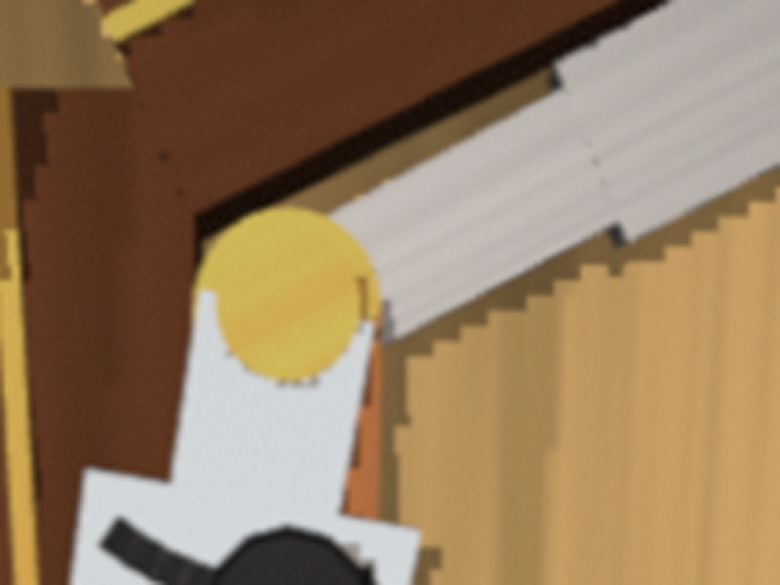

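>>> arm_command(motion=[{"x": 0.5,"y": -0.3,"z": 0,"rx": 0,"ry": 0,"rz": 0,"hand": 1},{"x": 1,"y": -0.3,"z": 0,"rx": 0,"ry": 0,"rz": 0,"hand": 1},{"x": 1.5,"y": -0.3,"z": 0,"rx": 0,"ry": 0,"rz": 0,"hand": 1},{"x": 1.5,"y": -0.3,"z": 0,"rx": 0,"ry": 0,"rz": 0,"hand": 1}])

```text
clock: 11.78
tcp_pos: [0.4944, -0.1172, 0.0278]
orientation: [0.001, 0.718, 0.696, 0.0]
wrist_force: [2.5, -5.8, 3.2]
finger_gap: 0.0173
```

```bash
python3 - <<'E'
from h import *
go(.4963,-.114,.028,88.3)
p=viewer.read_camera("wrist"); save("w10",p["image"]);pickle.dump(p,open("w10.pkl","wb")); crop(p,"w10c",180,0,380,150,3.9)
E
```

```text
shift [ 3.2  1.8 -0.2] turn [ 0.07  0.05 -0.02] | [ 0.4944 -0.1172  0.0278] t 11.78 F [ 2.5 -5.8  3.2] gap 0.0173
```

View pics/w10c.png

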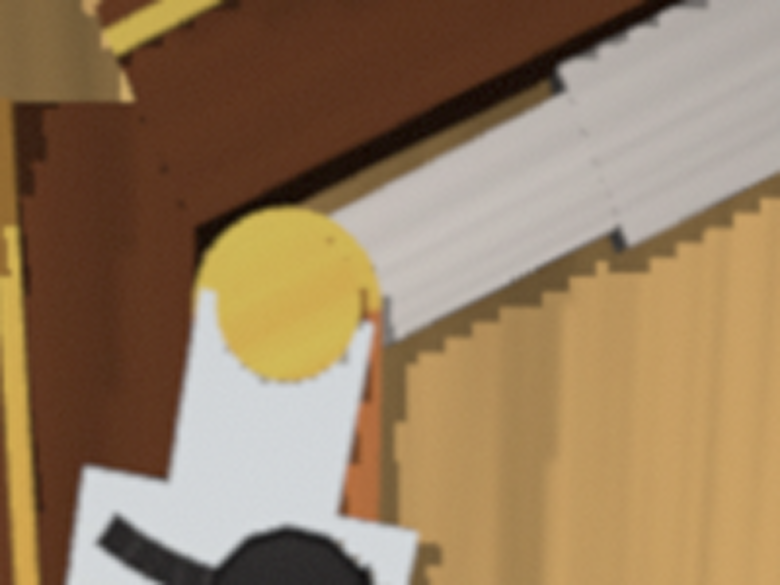

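>>> arm_command(motion=[{"x": 0.5,"y": -0.3,"z": 0,"rx": 0,"ry": 0,"rz": 0,"hand": 1},{"x": 1,"y": -0.3,"z": 0,"rx": 0,"ry": 0,"rz": 0,"hand": 1},{"x": 1.5,"y": -0.3,"z": 0,"rx": 0,"ry": 0,"rz": 0,"hand": 1},{"x": 1.5,"y": -0.3,"z": 0,"rx": 0,"ry": 0,"rz": 0,"hand": 1}])

```text
clock: 12.32
tcp_pos: [0.4944, -0.1158, 0.0279]
orientation: [0.001, 0.718, 0.696, 0.0]
wrist_force: [2.1, -5.6, 2.4]
finger_gap: 0.0175
```

```bash
python3 - <<'E'
from h import *
go(.4963,-.114,.028,88.3)
p=viewer.read_camera("wrist"); save("w11",p["image"]);pickle.dump(p,open("w11.pkl","wb")); crop(p,"w11c",180,0,380,150,3.9)
E
```

```text
shift [ 1.8  1.8 -0.1] turn [ 0.1   0.06 -0.03] | [ 0.4944 -0.1158  0.0279] t 12.32 F [ 2.1 -5.6  2.4] gap 0.0175
```

View pics/w11c.png

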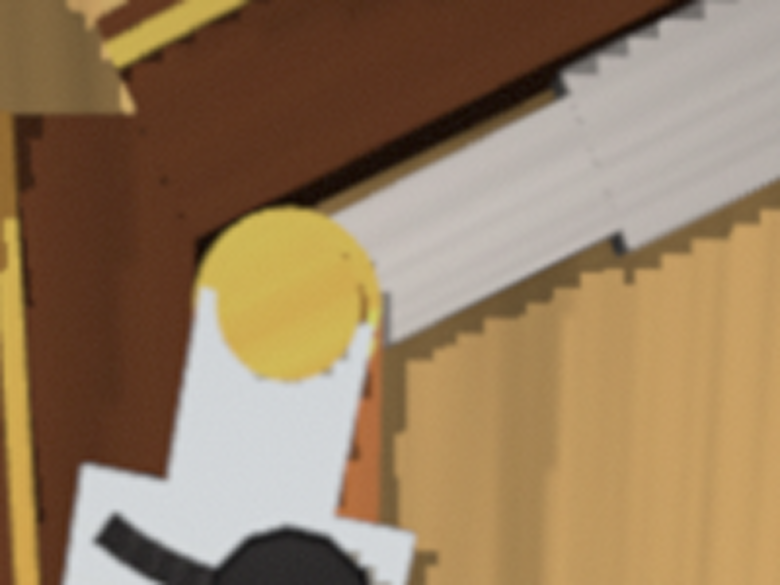

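>>> arm_command(motion=[{"x": 0.5,"y": -0.3,"z": 0,"rx": 0,"ry": 0,"rz": 0,"hand": 1},{"x": 1,"y": -0.3,"z": 0,"rx": 0,"ry": 0,"rz": 0,"hand": 1},{"x": 1.5,"y": -0.3,"z": 0,"rx": 0,"ry": 0,"rz": 0,"hand": 1},{"x": 2,"y": -0.3,"z": 0,"rx": 0,"ry": 0,"rz": 0,"hand": 1},{"x": 2,"y": -0.3,"z": 0,"rx": 0,"ry": 0,"rz": 0,"hand": 1}])

```text
clock: 13.0
tcp_pos: [0.4944, -0.1144, 0.028]
orientation: [0.002, 0.718, 0.696, -0.0]
wrist_force: [2.4, -6.7, 2.4]
finger_gap: 0.0176
```

```bash
python3 - <<'E'
from h import *
go(.4963,-.114,.028,88.3)
p=viewer.read_camera("wrist"); save("w12",p["image"]);pickle.dump(p,open("w12.pkl","wb")); crop(p,"w12c",180,0,380,150,3.9)
E
```

```text
shift [ 0.4  1.9 -0. ] turn [ 0.12  0.13 -0.04] | [ 0.4944 -0.1144  0.028 ] t 13.0 F [ 2.4 -6.7  2.4] gap 0.0176
```

View pics/w12c.png

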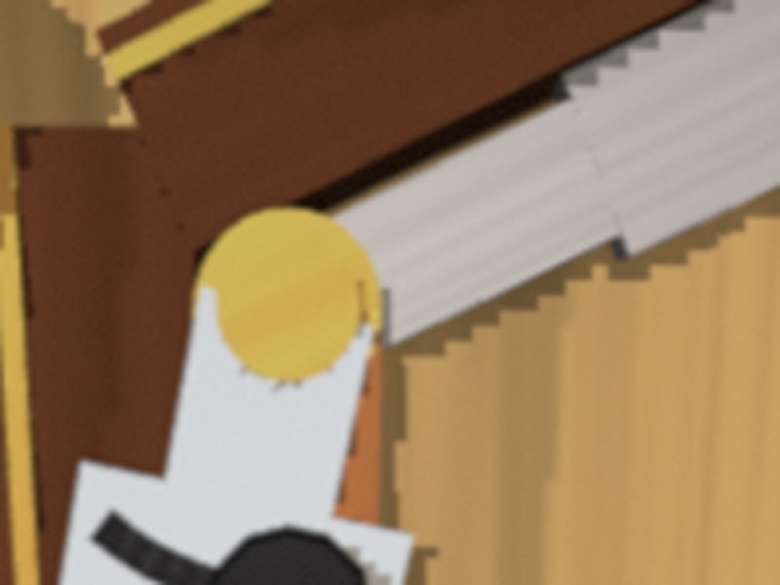

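>>> arm_command(motion=[{"x": 0.5,"y": -0.3,"z": 0,"rx": 0,"ry": 0,"rz": 0,"hand": 1},{"x": 1,"y": -0.3,"z": 0,"rx": 0,"ry": 0,"rz": 0,"hand": 1},{"x": 1.5,"y": -0.3,"z": 0,"rx": 0,"ry": 0,"rz": 0,"hand": 1},{"x": 1.5,"y": -0.3,"z": 0,"rx": 0,"ry": 0,"rz": 0,"hand": 1}])

```text
clock: 13.55
tcp_pos: [0.4944, -0.1142, 0.0283]
orientation: [0.003, 0.718, 0.696, -0.001]
wrist_force: [1.2, -12.3, 2.9]
finger_gap: 0.0172
```

```bash
python3 - <<'E'
from h import *
go(.4963,-.114,.028,88.3)
p=viewer.read_camera("wrist"); save("w13",p["image"]);pickle.dump(p,open("w13.pkl","wb")); crop(p,"w13c",180,0,380,150,3.9)
E
```

```text
shift [0.3 1.9 0.3] turn [ 0.14  0.29 -0.07] | [ 0.4944 -0.1142  0.0283] t 13.55 F [  1.2 -12.3   2.9] gap 0.0172
```

View pics/w13c.png

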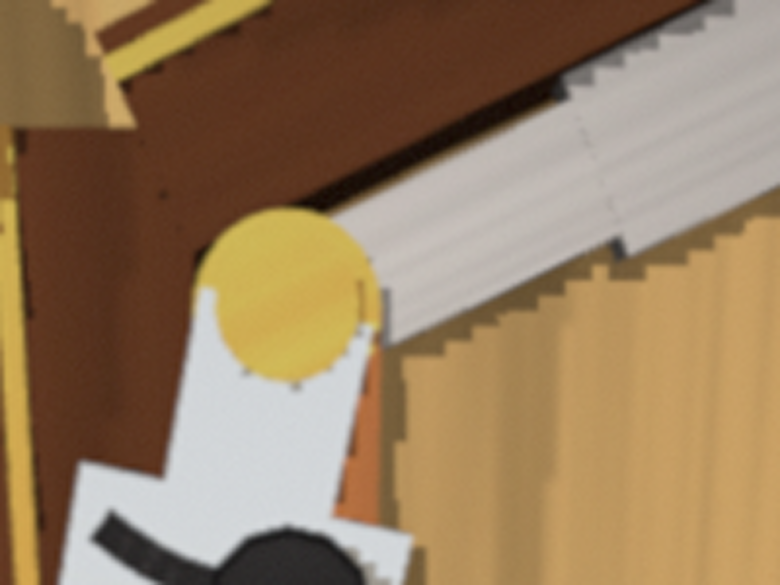

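>>> arm_command(motion=[{"x": 0,"y": -0.8,"z": 0,"rx": 0,"ry": 0,"rz": 0,"hand": 1},{"x": 0,"y": -1.5,"z": 0,"rx": 0,"ry": 0,"rz": 0,"hand": 1},{"x": 0,"y": -1.5,"z": 0,"rx": 0,"ry": 0,"rz": 0,"hand": 1},{"x": 0,"y": -1.5,"z": 0,"rx": 0,"ry": 0,"rz": 0,"hand": 1}])

```text
clock: 14.1
tcp_pos: [0.4943, -0.1142, 0.0283]
orientation: [0.003, 0.718, 0.696, 0.0]
wrist_force: [4.8, -11.3, -0.7]
finger_gap: 0.0173
```

```bash
cat > meas.py <<'E'
from h import *
def measure(p,verbose=1):
    X=cloud(p); Z=X[...,2]; out={}
    # strip inner edge & stock left edge, per row, in wrist image (gauge on bench)
    im=p["image"].astype(int)
    return X
E
python3 - <<'E'
from h import *
s=get_state(); go(.4963,-.114,.028,88.3); print(s["ft_torque"].round(2))
p=viewer.read_camera("wrist"); save("w14",p["image"]);pickle.dump(p,open("w14.pkl","wb")); crop(p,"w14c",180,60,340,240,3.3)
E
```

```text
shift [0.3 2.  0.4] turn [ 0.29  0.27 -0.07] | [ 0.4943 -0.1142  0.0283] t 14.1 F [  4.8 -11.3  -0.7] gap 0.0173
[-2.03 -1.14 -0.12]
```

View pics/w14c.png

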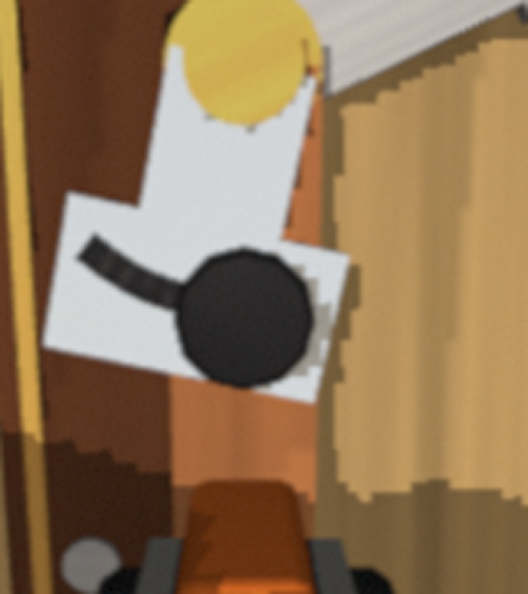

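>>> arm_command(motion=[{"x": -0.7,"y": 0.5,"z": 0,"rx": 0,"ry": 0,"rz": 0,"hand": 1},{"x": -1.4,"y": 1,"z": 0,"rx": 0,"ry": 0,"rz": 0,"hand": 1},{"x": -1.4,"y": 1,"z": 0,"rx": 0,"ry": 0,"rz": 0,"hand": 1}])

```text
clock: 14.52
tcp_pos: [0.4944, -0.1143, 0.0281]
orientation: [0.002, 0.718, 0.696, 0.0]
wrist_force: [4.0, -7.3, 1.1]
finger_gap: 0.0172
```

>>> arm_command(motion=[{"x": -0.8,"y": 0.5,"z": 0,"rx": 0,"ry": 0,"rz": 0,"hand": 1},{"x": -1.2,"y": 1,"z": 0,"rx": 0,"ry": 0,"rz": 0,"hand": 1},{"x": -1.2,"y": 1,"z": 0,"rx": 0,"ry": 0,"rz": 0,"hand": 1}])

```text
clock: 14.9
tcp_pos: [0.4944, -0.1144, 0.0278]
orientation: [0.001, 0.718, 0.697, 0.001]
wrist_force: [3.6, -4.3, 2.5]
finger_gap: 0.0174
```

>>> arm_command(motion=[{"x": -0.5,"y": 0.7,"z": 0,"rx": 0,"ry": 0,"rz": 0,"hand": 1},{"x": -0.5,"y": 0.7,"z": 0,"rx": 0,"ry": 0,"rz": 0,"hand": 1},{"x": -0.5,"y": 0.7,"z": 0,"rx": 0,"ry": 0,"rz": 0,"hand": 0.4},{"x": -0.5,"y": 0.7,"z": 0,"rx": 0,"ry": 0,"rz": 0,"hand": 0},{"x": -0.5,"y": 0.7,"z": 0,"rx": 0,"ry": 0,"rz": 0,"hand": -0.2},{"x": -0.5,"y": 0.7,"z": 0,"rx": 0,"ry": 0,"rz": 0,"hand": -0.2}])

```text
clock: 15.65
tcp_pos: [0.4936, -0.1145, 0.0274]
orientation: [-0.0, 0.717, 0.697, -0.0]
wrist_force: [0.3, 0.4, 0.5]
finger_gap: 0.0511
```

```bash
python3 - <<'E'
from h import *
go(.4963,-.114,.028,88.3); 
p=viewer.read_camera("wrist"); save("w15",p["image"]);pickle.dump(p,open("w15.pkl","wb"))
E
```

```text
shift [ 0.6  2.6 -0.6] turn [-0.05 -0.01  0.01] | [ 0.4936 -0.1145  0.0274] t 15.65 F [0.3 0.4 0.5] gap 0.0511
```

View pics/w15.png

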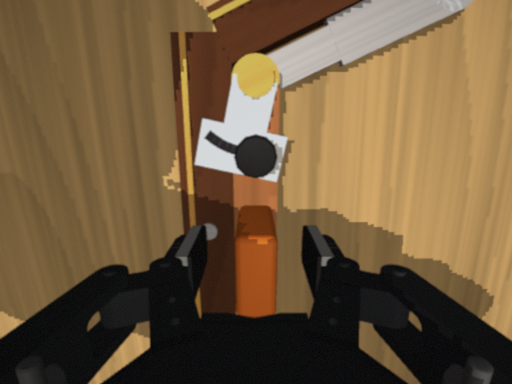

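>>> arm_command(motion=[{"x": 0,"y": 1,"z": -15,"rx": 0,"ry": 0,"rz": 0,"hand": -0.2},{"x": 0,"y": 1,"z": -35,"rx": 0,"ry": 0,"rz": 0,"hand": -0.2},{"x": 0,"y": 1,"z": -60,"rx": 0,"ry": 0,"rz": 0,"hand": -0.2},{"x": 0,"y": 1,"z": -70,"rx": 0,"ry": 0,"rz": 0,"hand": -0.2},{"x": 0,"y": 1,"z": -70,"rx": 0,"ry": 0,"rz": 0,"hand": 1},{"x": 0,"y": 1,"z": -70,"rx": 0,"ry": 0,"rz": 0,"hand": 1}])

```text
clock: 16.45
tcp_pos: [0.4946, -0.1146, 0.0971]
orientation: [-0.0, 0.718, 0.697, -0.0]
wrist_force: [0.5, -0.2, -0.2]
finger_gap: 0.0155
```

```bash
python3 - <<'E'
from h import *
go(.4963,-.0654,.06,88.3); 
p=viewer.read_camera("wrist"); save("w16",p["image"]);pickle.dump(p,open("w16.pkl","wb"))
q=[(r["at"],r["score"]) for r in finder.find_in(p,"lock_top")]; print(q)
X=cloud(p)
u,v=q[0][0]; print(atz(p,[[u,v]],.043))
S=X[int(v)-25:int(v)+25,int(u)-25:int(u)+25]; m=(S[...,2]>.035)&(S[...,2]<.05); print(m.sum(),np.median(S[m],0),(S[m].max(0)+S[m].min(0))/2, np.ptp(S[m],axis=0))
E
```

```text
shift [49.2  0.3 37.1] turn [-0.06 -0.02 -0.  ] | [ 0.4946 -0.1146  0.0971] t 16.45 F [ 0.5 -0.2 -0.2] gap 0.0155
[([251.0, 141.3], 0.78)]
[[ 0.49395541 -0.06575881  0.043     ]]
627 [ 0.49541257 -0.06622093  0.04202479] [ 0.49532672 -0.06663025  0.04018348] [0.019626   0.01947376 0.00800095]
```

View pics/w16.png

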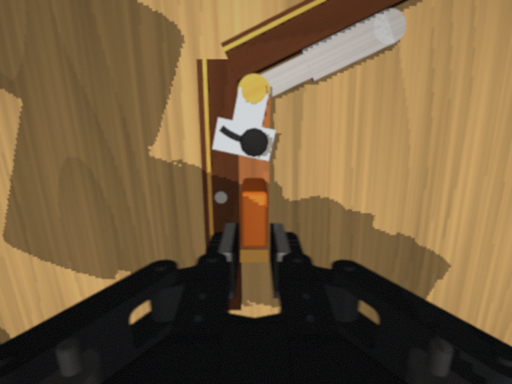

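```bash
python3 - <<'E'
from h import *
p=pickle.load(open("w16.pkl","rb")); X=cloud(p); im=p["image"].astype(int); Z=X[...,2]
# stock: right side edge points z>.015, rows 105..115 &160..260 ; strip: left edge
def edge(rows,cols,lo,hi,side,z):
    pts=[]
    for v in rows:
        k=np.nonzero((Z[v,cols[0]:cols[1]]>lo)&(Z[v,cols[0]:cols[1]]<hi))[0]
        if len(k): pts.append([cols[0]+(k.max()+.5 if side>0 else k.min()-.5),v])
    W=atz(p,pts,z); f=np.polyfit(W[:,1],W[:,0],1); r=W[:,0]-np.polyval(f,W[:,1]); g=abs(r)<.0012; f=np.polyfit(W[g,1],W[g,0],1)
    return np.degrees(np.arctan(f[0])),np.polyval(f,-.1),len(pts)
print("stock far side",edge(range(164,182,1),(240,290),.014,.03,1,.022))
print("strip outer",edge(range(65,230,3),(185,240),.01,.03,-1,.018))
# blade lower edge & leg
pts=[]
for u in range(320,385,3):
    k=np.nonzero((Z[0:110,u]>.008))[0]
    if len(k): pts.append([u,k.max()+.5])
W=atz(p,pts,.013); f=np.polyfit(W[:,0],W[:,1],1); print("blade low edge ang",np.degrees(np.arctan(f[0])))
pts=[]
for u in range(230,400,4):
    k=np.nonzero((Z[0:110,u]>.0155)&(Z[0:110,u]<.024))[0]
    if len(k): pts.append([u,k.max()+.5])
pts=np.array(pts); print(pts[::4].tolist())
hs=p["image"]
# colour: dark wood to steel transition
pts=[]
for u in range(320,385,3):
    col=im[5:90,u]; g=np.nonzero((abs(col[:,0]-col[:,2])<25)&(col[:,0]>90))[0]
    if len(g): pts.append([u,5+g.min()-.5])
W=atz(p,pts,.013); f=np.polyfit(W[:,0],W[:,1],1); print("blade up edge",np.degrees(np.arctan(f[0])),np.std(W[:,1]-np.polyval(f,W[:,0])))
go(.4955,-.066,.06,88.3)
E
```

```text
stock far side (np.float64(0.8459589801678117), np.float64(0.5065384722682402), 18)
strip outer (np.float64(1.478525238811009), np.float64(0.4531119424463958), 55)
blade low edge ang 23.196004785954198
[[230.0, 109.5], [246.0, 102.5], [262.0, 81.5], [278.0, 60.5], [294.0, 52.5], [310.0, 44.5], [326.0, 36.5], [342.0, 28.5], [358.0, 21.5], [374.0, 13.5], [390.0, 5.5]]
blade up edge 23.22547766049941 0.00021785695510535125
shift [48.5 -0.2 36.8] turn [-0.1  -0.03  0.  ] | [ 0.4944 -0.1145  0.0968] t 16.55 F [-0.5 -0.7  0.8] gap 0.0012
```

The gauge is seated: blade at 23.2° in the world frame against 23.5° for the leg, stock within about 1 mm of the strip. Next I press the knob at (254,142), which measures (0.4955,-0.066).

>>> arm_command(motion=[{"x": 16,"y": 0,"z": 0,"rx": 0,"ry": 0,"rz": 0,"hand": 1},{"x": 34,"y": 0,"z": 0,"rx": 0,"ry": 0,"rz": 0,"hand": 1},{"x": 48.5,"y": 0,"z": 10,"rx": 0,"ry": 0,"rz": 0,"hand": 1},{"x": 48.5,"y": 0,"z": 30,"rx": 0,"ry": 0,"rz": 0,"hand": 1},{"x": 48.5,"y": 0,"z": 44,"rx": 0,"ry": 0,"rz": 0,"hand": 1},{"x": 48.5,"y": 0,"z": 50,"rx": 0,"ry": 0,"rz": 0,"hand": 1},{"x": 48.5,"y": 0,"z": 50,"rx": 0,"ry": 0,"rz": 0,"hand": 1}])

```text
clock: 17.42
tcp_pos: [0.4962, -0.0662, 0.0472]
orientation: [-0.0, 0.718, 0.697, -0.0]
wrist_force: [0.1, -0.2, -0.8]
finger_gap: -0.0002
```

```bash
python3 - <<'E'
from h import *
go(.4955,-.066,.043,88.3)
p=viewer.read_camera("wrist"); save("w17",p["image"])
E
```

```text
shift [ 0.1 -0.7  4.2] turn [-0.05 -0.01 -0.  ] | [ 0.4962 -0.0662  0.0472] t 17.43 F [ 0.1 -0.2 -0.8] gap -0.0002
```

View pics/w17.png

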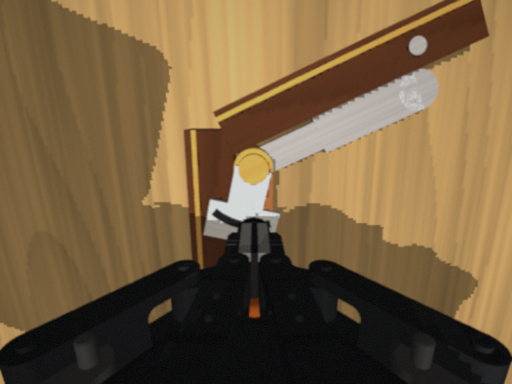

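>>> arm_command(motion=[{"x": 0,"y": -0.5,"z": 2,"rx": 0,"ry": 0,"rz": 0,"hand": 1},{"x": 0,"y": -0.5,"z": 4,"rx": 0,"ry": 0,"rz": 0,"hand": 1},{"x": 0,"y": -0.5,"z": 5,"rx": 0,"ry": 0,"rz": 0,"hand": 1},{"x": 0,"y": -0.5,"z": 6,"rx": 0,"ry": 0,"rz": 0,"hand": 1},{"x": 0,"y": -0.5,"z": 7,"rx": 0,"ry": 0,"rz": 0,"hand": 1},{"x": 0,"y": -0.5,"z": 8,"rx": 0,"ry": 0,"rz": 0,"hand": 1},{"x": 0,"y": -0.5,"z": 8,"rx": 0,"ry": 0,"rz": 0,"hand": 1}])

```text
clock: 18.35
tcp_pos: [0.4962, -0.0665, 0.0405]
orientation: [0.0, 0.718, 0.697, 0.0]
wrist_force: [-2.4, 0.0, 5.8]
finger_gap: 0.0004
```

>>> arm_command(motion=[{"x": 0,"y": 0,"z": 1,"rx": 0,"ry": 0,"rz": 0,"hand": 1},{"x": 0,"y": 0,"z": 2,"rx": 0,"ry": 0,"rz": 0,"hand": 1},{"x": 0,"y": 0,"z": 3,"rx": 0,"ry": 0,"rz": 0,"hand": 1},{"x": 0,"y": 0,"z": 3,"rx": 0,"ry": 0,"rz": 0,"hand": 1}])

```text
clock: 18.85
tcp_pos: [0.4963, -0.0664, 0.0382]
orientation: [0.001, 0.718, 0.697, 0.0]
wrist_force: [-2.9, 0.8, 12.5]
finger_gap: 0.0002
```

>>> arm_command(motion=[{"x": 0,"y": 0,"z": 1,"rx": 0,"ry": 0,"rz": 0,"hand": 1},{"x": 0,"y": 0,"z": 2,"rx": 0,"ry": 0,"rz": 0,"hand": 1},{"x": 0,"y": 0,"z": 3,"rx": 0,"ry": 0,"rz": 0,"hand": 1},{"x": 0,"y": 0,"z": 3,"rx": 0,"ry": 0,"rz": 0,"hand": 1}])

```text
clock: 19.35
tcp_pos: [0.4966, -0.0665, 0.0375]
orientation: [0.001, 0.717, 0.697, 0.001]
wrist_force: [-9.1, 2.4, 32.7]
finger_gap: -0.0
```

>>> arm_command(motion=[{"x": 0,"y": 0,"z": -2,"rx": 0,"ry": 0,"rz": 0,"hand": 1},{"x": 0,"y": 0,"z": -5,"rx": 0,"ry": 0,"rz": 0,"hand": 1},{"x": 0,"y": 0,"z": -12,"rx": 0,"ry": 0,"rz": 0,"hand": 1},{"x": 0,"y": 0,"z": -35,"rx": 0,"ry": 0,"rz": 0,"hand": 1},{"x": -10,"y": 0,"z": -60,"rx": 0,"ry": 0,"rz": 0,"hand": 1},{"x": -30,"y": 0,"z": -64,"rx": 0,"ry": 0,"rz": 0,"hand": -0.2},{"x": -47,"y": 0,"z": -64,"rx": 0,"ry": 0,"rz": 0,"hand": -0.2},{"x": -49,"y": -1,"z": -64,"rx": 0,"ry": 0,"rz": 0,"hand": -0.2}])

```text
clock: 20.35
tcp_pos: [0.4934, -0.1162, 0.0972]
orientation: [-0.0, 0.718, 0.696, -0.0]
wrist_force: [-0.2, 0.0, -0.2]
finger_gap: 0.0507
```

```bash
python3 - <<'E'
from h import *
go(.4945,-.1143,.028,88.3)
p=viewer.read_camera("wrist"); save("w18",p["image"]);pickle.dump(p,open("w18.pkl","wb"))
X=cloud(p);Z=X[...,2];im=p["image"].astype(int)
q=[(r["at"],r["score"]) for r in finder.find_in(p,"lock_top")]; print(q)
u,v=q[0][0]
S=X[int(v)-25:int(v)+25,int(u)-25:int(u)+25]; m=(S[...,2]>.031)&(S[...,2]<.05); print("knob",m.sum(),np.median(S[m],0),(S[m].max(0)+S[m].min(0))/2, np.ptp(S[m],axis=0))
S=X[150:260,225:285]; m=(S[...,2]>.05); print("grip",cv2.minAreaRect((S[m][:,:2]*1000).astype(np.float32)))
E
```

```text
shift [ 1.9  1.1 69.2] turn [-0.03 -0.01 -0.1 ] | [ 0.4934 -0.1162  0.0972] t 20.35 F [-0.2  0.  -0.2] gap 0.0507
[([254.2, 140.6], 0.93)]
knob 600 [ 0.49552948 -0.06622417  0.03729038] [ 0.4952608  -0.06643706  0.03549614] [0.01939765 0.01960286 0.00699994]
grip ((494.12890625, -115.1222152709961), (39.865360260009766, 17.818531036376953), 88.6631851196289)
```

View pics/w18.png

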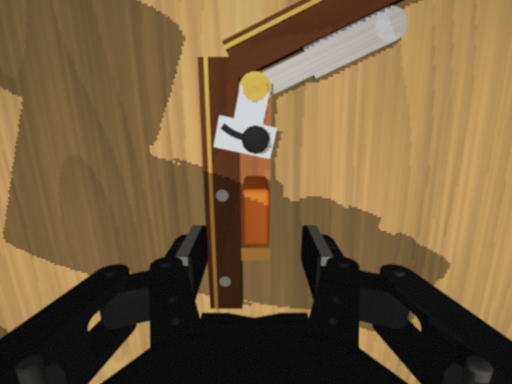

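>>> arm_command(motion=[{"x": 1,"y": 0.8,"z": 20,"rx": 0,"ry": 0,"rz": 0,"hand": -0.2},{"x": 1.3,"y": 0.8,"z": 45,"rx": 0,"ry": 0,"rz": 0,"hand": -0.2},{"x": 1.3,"y": 0.8,"z": 62,"rx": 0,"ry": 0,"rz": 0,"hand": -0.2},{"x": 1.3,"y": 0.8,"z": 69,"rx": 0,"ry": 0,"rz": 0,"hand": -0.2},{"x": 1.3,"y": 0.8,"z": 69,"rx": 0,"ry": 0,"rz": 0,"hand": -0.2},{"x": 1.3,"y": 0.8,"z": 69,"rx": 0,"ry": 0,"rz": 0,"hand": 1},{"x": 1.3,"y": 0.8,"z": 69,"rx": 0,"ry": 0,"rz": 0,"hand": 1},{"x": 1.3,"y": 0.8,"z": 69,"rx": 0,"ry": 0,"rz": 0,"hand": 1},{"x": 1.3,"y": 0.8,"z": 69,"rx": 0,"ry": 0,"rz": 0,"hand": 1}], force=60)

```text
clock: 21.58
tcp_pos: [0.4946, -0.1141, 0.0295]
orientation: [0.0, 0.718, 0.697, 0.0]
wrist_force: [-1.7, 0.5, 5.2]
finger_gap: 0.0171
```

```bash
python3 - <<'E'
from h import *
go(.4945,-.1143,.028,88.3)
p=viewer.read_camera("wrist"); save("w19",p["image"]);pickle.dump(p,open("w19.pkl","wb"))
E
```

```text
shift [-0.2 -0.1  1.5] turn [0.04 0.03 0.  ] | [ 0.4946 -0.1141  0.0295] t 21.57 F [-1.7  0.5  5.2] gap 0.0171
```

View pics/w19.png

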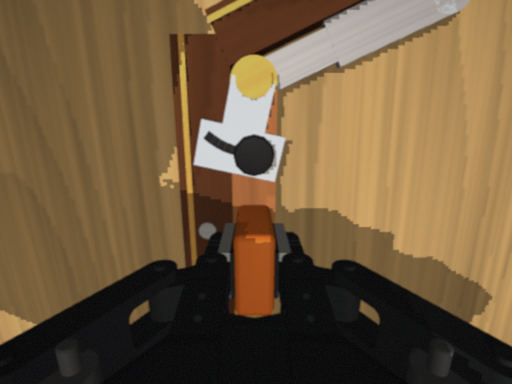

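>>> arm_command(motion=[{"x": -2,"y": 1,"z": 0,"rx": 0,"ry": 0,"rz": 0,"hand": 1},{"x": -5,"y": 3,"z": 0,"rx": 0,"ry": 0,"rz": 0,"hand": 1},{"x": -9,"y": 6,"z": -1,"rx": 0,"ry": 0,"rz": 0,"hand": 1},{"x": -12,"y": 8,"z": -5,"rx": 0,"ry": 0,"rz": 0,"hand": 1},{"x": -12,"y": 8,"z": -15,"rx": 0,"ry": 0,"rz": 0,"hand": 1},{"x": -12,"y": 8,"z": -30,"rx": 0,"ry": 0,"rz": 0,"hand": 1},{"x": -12,"y": 8,"z": -45,"rx": 0,"ry": 0,"rz": 0,"hand": 1},{"x": -12,"y": 8,"z": -50,"rx": 0,"ry": 0,"rz": 0,"hand": 1},{"x": -12,"y": 8,"z": -50,"rx": 0,"ry": 0,"rz": 0,"hand": 1}])

```text
clock: 22.75
tcp_pos: [0.5025, -0.1263, 0.0794]
orientation: [0.001, 0.717, 0.697, 0.0]
wrist_force: [0.2, -0.4, -4.6]
finger_gap: 0.0173
```

```bash
python3 - <<'E'
from h import *
go(.505,.170,.079,88.5)
p=viewer.read_camera("wrist"); save("w20",p["image"]);pickle.dump(p,open("w20.pkl","wb"))
E
```

```text
shift [ 2.963e+02 -6.200e+00  2.000e-01] turn [ 0.08  0.04 -0.19] | [ 0.5025 -0.1263  0.0794] t 22.75 F [ 0.2 -0.4 -4.6] gap 0.0173
```

View pics/w20.png

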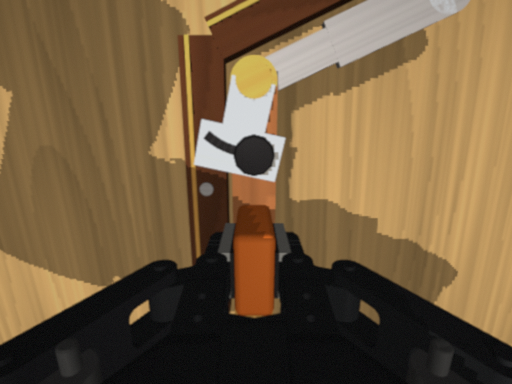

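>>> arm_command(motion=[{"x": 15,"y": 0,"z": 0,"rx": 0,"ry": 0,"rz": 0,"hand": 1},{"x": 50,"y": -1,"z": 0,"rx": 0,"ry": 0,"rz": 0,"hand": 1},{"x": 90,"y": -2,"z": 0,"rx": 0,"ry": 0,"rz": 0,"hand": 1},{"x": 130,"y": -3,"z": 0,"rx": 0,"ry": 0,"rz": 0,"hand": 1},{"x": 170,"y": -4,"z": 0,"rx": 0,"ry": 0,"rz": 0,"hand": 1},{"x": 210,"y": -5,"z": 0,"rx": 0,"ry": 0,"rz": 0,"hand": 1},{"x": 250,"y": -6,"z": 0,"rx": 0,"ry": 0,"rz": 0,"hand": 1},{"x": 280,"y": -6,"z": 0,"rx": 0,"ry": 0,"rz": 0,"hand": 1},{"x": 296,"y": -6,"z": 0,"rx": 0,"ry": 0,"rz": -0.2,"hand": 1},{"x": 296,"y": -6,"z": 0,"rx": 0,"ry": 0,"rz": -0.2,"hand": 1}])

```text
clock: 24.05
tcp_pos: [0.5042, 0.1709, 0.0782]
orientation: [-0.0, 0.716, 0.699, -0.0]
wrist_force: [-0.4, -0.9, -3.6]
finger_gap: 0.0175
```

```bash
python3 - <<'E'
from h import *
go(.505,.170,.029,88.5)
p=viewer.read_camera("wrist"); save("w21",p["image"]);pickle.dump(p,open("w21.pkl","wb"))
X=cloud(p);Z=X[...,2]
pts=[]
for v in range(5,230,4):
    row=X[v,130:235,2]; k=np.nonzero((row>.01)&(row<.026))[0]
    if len(k): pts.append([130+k.max()+.5,v])
W=atz(p,pts,.018); f=np.polyfit(W[:,1],W[:,0],1); r=W[:,0]-np.polyval(f,W[:,1]); g=abs(r)<.002; f=np.polyfit(W[g,1],W[g,0],1)
print("rail face x=%.4f + %.4f*y"%(f[1],f[0]),len(pts),g.sum(),np.std(r[g]), W[[0,-1]].round(4).tolist())
pts=[]
for v in range(95,215,4):
    row=X[v,215:290,2]; k=np.nonzero((row>.058)&(row<.085))[0]
    if len(k): pts.append([215+k.min()-.5,v])
W=atz(p,pts,.072); print(np.c_[pts,W.round(4)][::4])
E
```

```text
shift [-0.9  0.9 49.2] turn [-0.05  0.02  0.13] | [0.5042 0.1709 0.0782] t 24.05 F [-0.4 -0.9 -3.6] gap 0.0175
rail face x=0.4576 + 0.0998*y 57 6 0.001124031864380737 [[0.4878, 0.306, 0.018], [0.4802, 0.1523, 0.018]]
[[2.275e+02 9.500e+01 4.928e-01 2.473e-01 7.200e-02]
 [2.245e+02 1.110e+02 4.909e-01 2.396e-01 7.200e-02]
 [2.145e+02 1.270e+02 4.854e-01 2.317e-01 7.200e-02]
 [2.145e+02 1.430e+02 4.849e-01 2.235e-01 7.200e-02]
 [2.145e+02 1.590e+02 4.844e-01 2.151e-01 7.200e-02]
 [2.315e+02 1.750e+02 4.931e-01 2.062e-01 7.200e-02]
 [2.315e+02 1.910e+02 4.927e-01 1.973e-01 7.200e-02]
 [2.315e+02 2.070e+02 4.923e-01 1.881e-01 7.200e-02]]
```

View pics/w21.png

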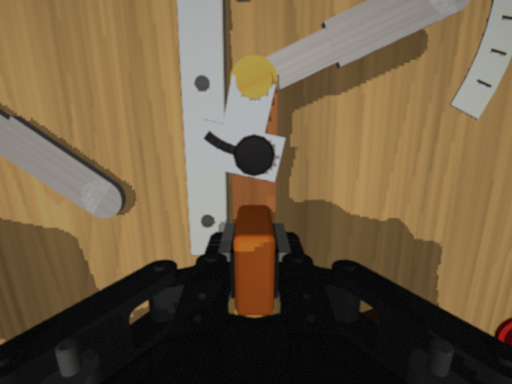

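```bash
python3 - <<'E'
from h import *
p=pickle.load(open("w21.pkl","rb")); X=cloud(p);Z=X[...,2]
def fit(rows,c0,c1,lo,hi,side,z):
    pts=[]
    for v in rows:
        k=np.nonzero((Z[v,c0:c1]>lo)&(Z[v,c0:c1]<hi))[0]
        if len(k): pts.append([c0+(k.max()+.5 if side>0 else k.min()-.5),v])
    W=atz(p,pts,z); 
    r=cv2.fitLine(W[:,:2].astype(np.float32)*1000,cv2.DIST_HUBER,0,.01,.01).ravel()
    return "slope %.2f deg"%np.degrees(np.arctan(r[0]/r[1])), "x@.22=%.1f"%(r[2]+(220-r[3])*r[0]/r[1])
print("rail out",fit(range(5,250,4),150,215,.01,.026,-1,.018))
print("rail in",fit(list(range(5,75,2))+list(range(185,245,2)),150,228,.01,.026,1,.018))
print("stock L",fit(range(182,215,2),225,260,.055,.085,-1,.072), "R",fit(range(182,210,2),250,290,.055,.085,1,.072))
t=pickle.load(open("t5.pkl","rb")); print("spool",bydepth(t,[[280,123],[253,117]]))
E
```

```text
rail out ('slope 1.44 deg', 'x@.22=455.3')
rail in ('slope 2.22 deg', 'x@.22=485.0')
stock L ('slope 2.49 deg', 'x@.22=493.7') R ('slope 0.18 deg', 'x@.22=516.3')
spool [[0.74660837 0.02787769 0.04796791]
 [0.7606216  0.11778591 0.05843349]]
```

>>> arm_command(motion=[{"x": 0,"y": 0,"z": 12,"rx": 0,"ry": 0,"rz": 0,"hand": 1},{"x": 0,"y": 0,"z": 26,"rx": 0,"ry": 0,"rz": 0,"hand": 1},{"x": 0,"y": 0,"z": 37,"rx": 0,"ry": 0,"rz": 0,"hand": 1},{"x": 0,"y": 0,"z": 44,"rx": 0,"ry": 0,"rz": 0,"hand": 1},{"x": 0,"y": 0,"z": 48,"rx": 0,"ry": 0,"rz": 0,"hand": 1},{"x": 0,"y": 0,"z": 49.5,"rx": 0,"ry": 0,"rz": 0,"hand": 1},{"x": 0,"y": -2,"z": 50,"rx": 0,"ry": 0,"rz": 0,"hand": 1},{"x": 0,"y": -4,"z": 50,"rx": 0,"ry": 0,"rz": 0,"hand": 1},{"x": 0,"y": -6,"z": 50,"rx": 0,"ry": 0,"rz": 0,"hand": 1},{"x": 0,"y": -6,"z": 50,"rx": 0,"ry": 0,"rz": 0,"hand": 1}])

```text
clock: 25.35
tcp_pos: [0.4999, 0.1703, 0.0295]
orientation: [0.001, 0.716, 0.698, 0.001]
wrist_force: [2.7, -0.5, 2.6]
finger_gap: 0.0172
```

>>> arm_command(motion=[{"x": 0,"y": -1,"z": -0.3,"rx": 0,"ry": 0,"rz": 0,"hand": 1},{"x": 0,"y": -2,"z": -0.3,"rx": 0,"ry": 0,"rz": 0,"hand": 1},{"x": 0,"y": -2.5,"z": -0.3,"rx": 0,"ry": 0,"rz": 0,"hand": 1},{"x": 0,"y": -2.5,"z": -0.3,"rx": 0,"ry": 0,"rz": 0,"hand": 1}])

```text
clock: 25.85
tcp_pos: [0.4973, 0.1702, 0.0295]
orientation: [0.001, 0.716, 0.698, 0.001]
wrist_force: [4.6, 0.6, 3.8]
finger_gap: 0.0171
```

```bash
python3 - <<'E'
from h import *
go(.499,.245,.0295,88.5)
p=viewer.read_camera("wrist"); save("w22",p["image"]);pickle.dump(p,open("w22.pkl","wb")); crop(p,"w22c",160,0,480,250,2.4)
E
```

```text
shift [74.8 -0.2 -0. ] turn [ 0.11 -0.01 -0.  ] | [0.4973 0.1702 0.0295] t 25.85 F [4.6 0.6 3.8] gap 0.0171
```

View pics/w22c.png

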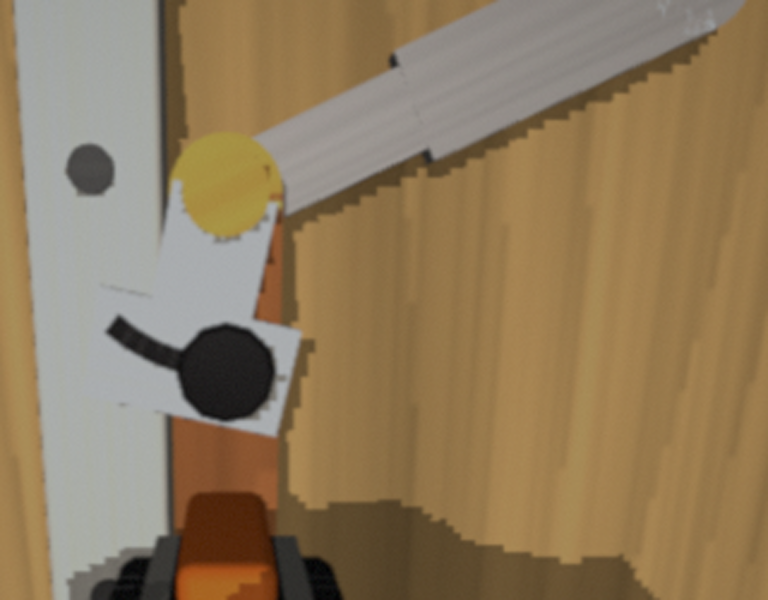

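>>> arm_command(motion=[{"x": 0,"y": -0.7,"z": 0,"rx": 0,"ry": 0,"rz": 0,"hand": 1},{"x": 0,"y": -1.4,"z": 0,"rx": 0,"ry": 0,"rz": 0,"hand": 1},{"x": 0,"y": -1.4,"z": 0,"rx": 0,"ry": 0,"rz": 0,"hand": 1}])

```text
clock: 26.28
tcp_pos: [0.4958, 0.1702, 0.0295]
orientation: [0.001, 0.716, 0.698, 0.001]
wrist_force: [6.3, 0.1, 4.5]
finger_gap: 0.0172
```

```bash
python3 - <<'E'
from h import *
go(.499,.245,.0295,88.5); print(get_state()["ft_torque"])
p=viewer.read_camera("wrist"); save("w23",p["image"]);pickle.dump(p,open("w23.pkl","wb")); crop(p,"w23c",190,40,320,240,3)
E
```

```text
shift [74.9  1.2 -0. ] turn [ 0.11 -0.01 -0.  ] | [0.4958 0.1702 0.0295] t 26.27 F [6.3 0.1 4.5] gap 0.0172
[-0.10782308 -1.21462035 -0.14574071]
```

View pics/w23c.png

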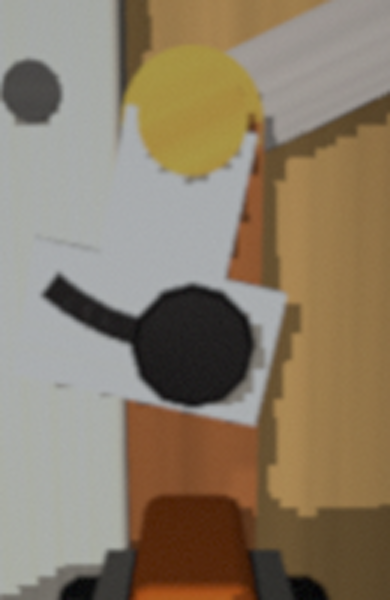

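>>> arm_command(motion=[{"x": 1,"y": 0.3,"z": -0.3,"rx": 0,"ry": 0,"rz": 0,"hand": 1},{"x": 3,"y": 0.3,"z": -0.3,"rx": 0,"ry": 0,"rz": 0,"hand": 1},{"x": 7,"y": 0.3,"z": -0.3,"rx": 0,"ry": 0,"rz": 0,"hand": 1},{"x": 11,"y": 0.3,"z": -0.3,"rx": 0,"ry": 0,"rz": 0,"hand": 1},{"x": 15,"y": 0.3,"z": -0.3,"rx": 0,"ry": 0,"rz": 0,"hand": 1},{"x": 18,"y": 0.3,"z": -0.3,"rx": 0,"ry": 0,"rz": 0,"hand": 1},{"x": 20,"y": 0.3,"z": -0.3,"rx": 0,"ry": 0,"rz": 0,"hand": 1},{"x": 22,"y": 0.3,"z": -0.3,"rx": 0,"ry": 0,"rz": 0,"hand": 1}])

```text
clock: 27.32
tcp_pos: [0.4959, 0.1896, 0.0296]
orientation: [0.002, 0.717, 0.697, -0.002]
wrist_force: [4.0, -10.4, 8.9]
finger_gap: 0.0174
```

```bash
python3 - <<'E'
from h import *
go(.499,.245,.0295,88.5); print(get_state()["ft_torque"])
p=viewer.read_camera("wrist"); save("w24",p["image"]);pickle.dump(p,open("w24.pkl","wb"))
p=viewer.read_camera("scene"); save("s24",p["image"]); crop(p,"s24c",200,150,380,310,4)
E
```

```text
shift [55.5  1.6 -0.2] turn [ 0.01  0.29 -0.13] | [0.4959 0.1896 0.0296] t 27.32 F [  4.  -10.4   8.9] gap 0.0174
[-1.58389634 -0.94142933 -0.10145118]
```

View pics/w24.png

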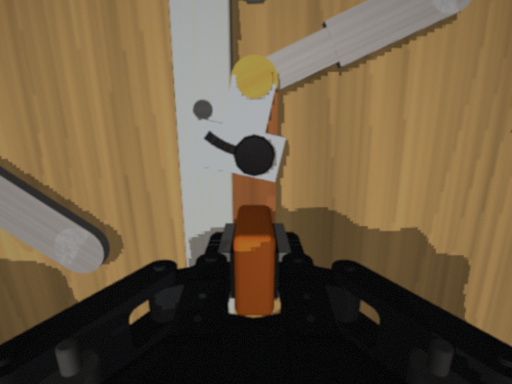

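View pics/s24c.png

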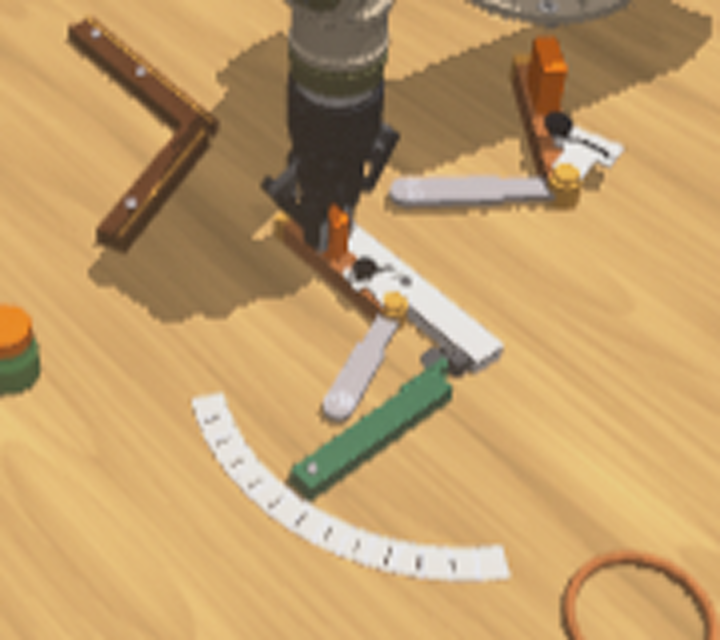

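>>> arm_command(motion=[{"x": 0,"y": 0.3,"z": -0.7,"rx": 0,"ry": 0,"rz": 0,"hand": 1},{"x": 1,"y": 0.3,"z": -1.2,"rx": 0,"ry": 0,"rz": 0,"hand": 1},{"x": 2,"y": 0.3,"z": -1.2,"rx": 0,"ry": 0,"rz": 0,"hand": 1}])

```text
clock: 27.8
tcp_pos: [0.4959, 0.1921, 0.0298]
orientation: [0.001, 0.717, 0.697, -0.002]
wrist_force: [5.9, -7.4, 1.4]
finger_gap: 0.0173
```

>>> arm_command(motion=[{"x": 1,"y": 0.5,"z": 0,"rx": 0,"ry": 0,"rz": 0,"hand": 1},{"x": 3,"y": 0.5,"z": 0,"rx": 0,"ry": 0,"rz": 0,"hand": 1},{"x": 6,"y": 0.5,"z": 0,"rx": 0,"ry": 0,"rz": 0,"hand": 1},{"x": 9,"y": 0.5,"z": 0,"rx": 0,"ry": 0,"rz": 0,"hand": 1},{"x": 12,"y": 0.5,"z": 0,"rx": 0,"ry": 0,"rz": 0,"hand": 1},{"x": 15,"y": 0.5,"z": 0,"rx": 0,"ry": 0,"rz": 0,"hand": 1},{"x": 17,"y": 0.5,"z": 0,"rx": 0,"ry": 0,"rz": 0,"hand": 1},{"x": 18,"y": 0.5,"z": 0,"rx": 0,"ry": 0,"rz": 0,"hand": 1}])

```text
clock: 28.8
tcp_pos: [0.4965, 0.2098, 0.0298]
orientation: [0.001, 0.717, 0.697, -0.002]
wrist_force: [5.4, -8.4, 2.6]
finger_gap: 0.017
```

```bash
python3 - <<'E'
from h import *
go(.499,.245,.0295,88.5); print(get_state()["ft_torque"])
p=viewer.read_camera("wrist"); save("w25",p["image"]);pickle.dump(p,open("w25.pkl","wb"))
E
```

```text
shift [35.3  1.5  0.1] turn [-0.08  0.28 -0.1 ] | [0.4965 0.2098 0.0298] t 28.8 F [ 5.4 -8.4  2.6] gap 0.017
[-1.45496414 -1.11618124 -0.18843599]
```

View pics/w25.png

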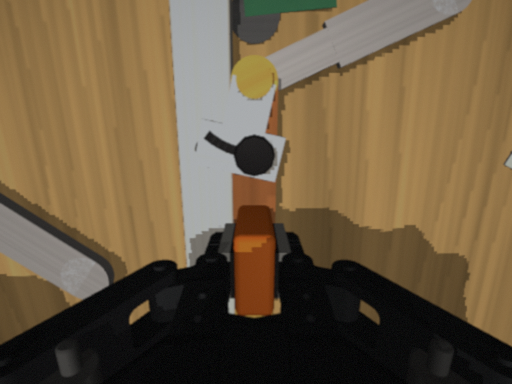

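>>> arm_command(motion=[{"x": 2,"y": 0.2,"z": 0,"rx": 0,"ry": 0,"rz": 0,"hand": 1},{"x": 5,"y": 0.2,"z": 0,"rx": 0,"ry": 0,"rz": 0,"hand": 1},{"x": 8,"y": 0.2,"z": 0,"rx": 0,"ry": 0,"rz": 0,"hand": 1},{"x": 11,"y": 0.2,"z": 0,"rx": 0,"ry": 0,"rz": 0,"hand": 1},{"x": 14,"y": 0.2,"z": 0,"rx": 0,"ry": 0,"rz": 0,"hand": 1},{"x": 17,"y": 0.2,"z": 0,"rx": 0,"ry": 0,"rz": 0,"hand": 1},{"x": 19,"y": 0.2,"z": 0,"rx": 0,"ry": 0,"rz": 0,"hand": 1},{"x": 20,"y": 0.2,"z": 0,"rx": 0,"ry": 0,"rz": 0,"hand": 1}])

```text
clock: 29.85
tcp_pos: [0.4971, 0.2296, 0.0298]
orientation: [0.001, 0.717, 0.697, -0.002]
wrist_force: [4.7, -7.7, 2.8]
finger_gap: 0.0174
```

```bash
python3 - <<'E'
from h import *
go(.499,.245,.0295,88.5); print(get_state()["ft_torque"])
p=viewer.read_camera("wrist"); save("w26",p["image"]);pickle.dump(p,open("w26.pkl","wb"))
E
```

```text
shift [15.4  1.4  0.2] turn [-0.08  0.29 -0.11] | [0.4971 0.2296 0.0298] t 29.85 F [ 4.7 -7.7  2.8] gap 0.0174
[-1.4116178  -1.08404932 -0.1500099 ]
```

View pics/w26.png

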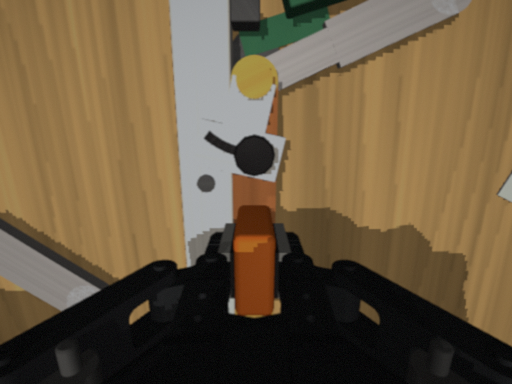

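>>> arm_command(motion=[{"x": 2,"y": 0.2,"z": 0,"rx": 0,"ry": 0,"rz": 0,"hand": 1},{"x": 4,"y": 0.2,"z": 0,"rx": 0,"ry": 0,"rz": 0,"hand": 1},{"x": 6,"y": 0.2,"z": 0,"rx": 0,"ry": 0,"rz": 0,"hand": 1},{"x": 8,"y": 0.2,"z": 0,"rx": 0,"ry": 0,"rz": 0,"hand": 1},{"x": 10,"y": 0.2,"z": 0,"rx": 0,"ry": 0,"rz": 0,"hand": 1},{"x": 11,"y": 0.2,"z": 0,"rx": 0,"ry": 0,"rz": 0,"hand": 1},{"x": 11.5,"y": 0.2,"z": 0,"rx": 0,"ry": 0,"rz": 0,"hand": 1}])

```text
clock: 30.78
tcp_pos: [0.4974, 0.241, 0.0298]
orientation: [0.001, 0.717, 0.697, -0.002]
wrist_force: [3.2, -8.7, 3.0]
finger_gap: 0.0174
```

```bash
python3 - <<'E'
from h import *
go(.499,.245,.0295,88.5); print(get_state()["ft_torque"])
p=viewer.read_camera("wrist"); save("w27",p["image"]);pickle.dump(p,open("w27.pkl","wb")); crop(p,"w27c",180,0,480,180,2.6)
E
```

```text
shift [4.  1.4 0.3] turn [-0.1   0.3  -0.11] | [0.4974 0.241  0.0298] t 30.77 F [ 3.2 -8.7  3. ] gap 0.0174
[-1.36301108 -0.99450486 -0.17768465]
```

View pics/w27c.png

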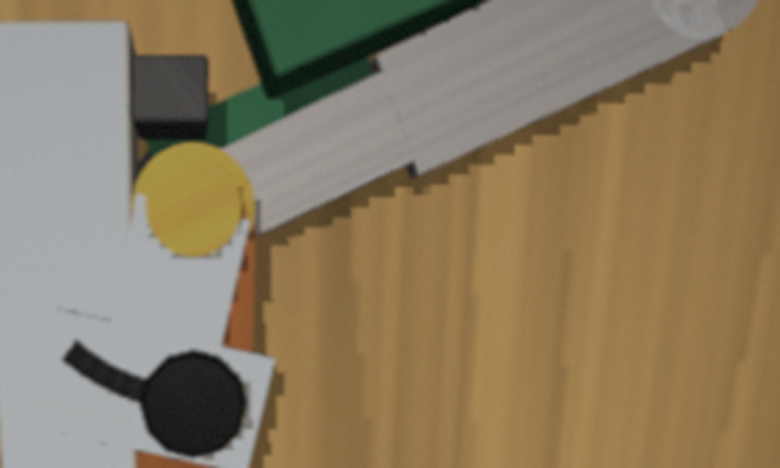

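>>> arm_command(motion=[{"x": 1,"y": 0,"z": 0,"rx": 0,"ry": 0,"rz": 0,"hand": 1},{"x": 2,"y": 0,"z": 0,"rx": 0,"ry": 0,"rz": 0,"hand": 1},{"x": 3,"y": 0,"z": 0,"rx": 0,"ry": 0,"rz": 0,"hand": 1},{"x": 3,"y": 0,"z": 0,"rx": 0,"ry": 0,"rz": 0,"hand": 1}])

```text
clock: 31.32
tcp_pos: [0.4975, 0.2441, 0.0298]
orientation: [0.001, 0.717, 0.697, -0.002]
wrist_force: [3.1, -7.6, 3.3]
finger_gap: 0.0172
```

```bash
python3 - <<'E'
from h import *
go(.499,.245,.0295,88.5); print(get_state()["ft_torque"])
p=viewer.read_camera("wrist"); save("w28",p["image"]);pickle.dump(p,open("w28.pkl","wb")); crop(p,"w28c",180,0,480,180,2.6)
E
```

```text
shift [1.  1.4 0.3] turn [-0.1   0.29 -0.11] | [0.4975 0.2441 0.0298] t 31.32 F [ 3.1 -7.6  3.3] gap 0.0172
[-1.33642519 -0.98329641 -0.18296875]
```

View pics/w28c.png

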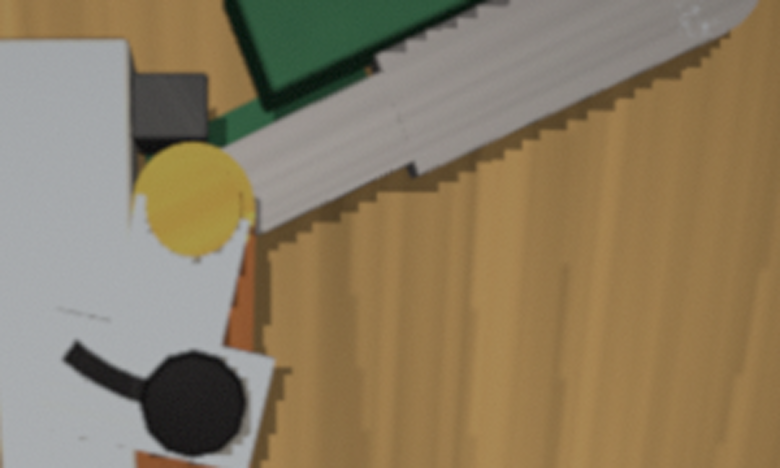

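>>> arm_command(motion=[{"x": 0.7,"y": 0,"z": 0,"rx": 0,"ry": 0,"rz": 0,"hand": 1},{"x": 1.4,"y": 0,"z": 0,"rx": 0,"ry": 0,"rz": 0,"hand": 1},{"x": 2,"y": 0,"z": 0,"rx": 0,"ry": 0,"rz": 0,"hand": 1},{"x": 2,"y": 0,"z": 0,"rx": 0,"ry": 0,"rz": 0,"hand": 1}])

```text
clock: 31.88
tcp_pos: [0.4976, 0.2455, 0.0298]
orientation: [0.002, 0.717, 0.697, -0.003]
wrist_force: [5.7, -9.4, 3.7]
finger_gap: 0.0174
```

>>> arm_command(motion=[{"x": 0.5,"y": 0,"z": 0,"rx": 0,"ry": 0,"rz": 0,"hand": 1},{"x": 1,"y": 0,"z": 0,"rx": 0,"ry": 0,"rz": 0,"hand": 1},{"x": 1,"y": 0,"z": 0,"rx": 0,"ry": 0,"rz": 0,"hand": 1}])

```text
clock: 32.25
tcp_pos: [0.4975, 0.2456, 0.0298]
orientation: [0.002, 0.717, 0.697, -0.003]
wrist_force: [3.7, -13.8, 5.6]
finger_gap: 0.0172
```

```bash
python3 - <<'E'
from h import *
go(.499,.245,.0295,88.5); print(get_state()["ft_torque"])
p=viewer.read_camera("wrist"); save("w29",p["image"]);pickle.dump(p,open("w29.pkl","wb")); crop(p,"w29c",180,0,480,180,2.6)
E
```

```text
shift [-0.5  1.5  0.3] turn [-0.1   0.46 -0.16] | [0.4975 0.2456 0.0298] t 32.25 F [  3.7 -13.8   5.6] gap 0.0172
[-2.15301451 -0.99905914 -0.08668583]
```

View pics/w29c.png

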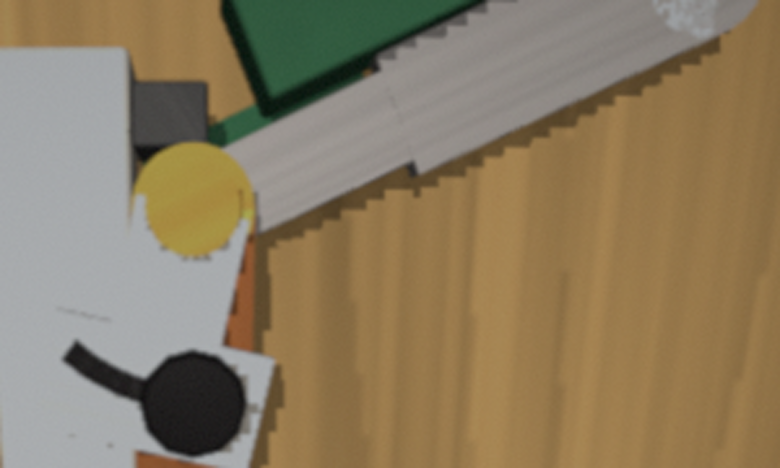

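>>> arm_command(motion=[{"x": 0,"y": -0.8,"z": 0,"rx": 0,"ry": 0,"rz": 0,"hand": 1},{"x": 0,"y": -0.8,"z": 0,"rx": 0,"ry": 0,"rz": 0,"hand": 1},{"x": -0.7,"y": -0.4,"z": 0,"rx": 0,"ry": 0,"rz": 0,"hand": 1},{"x": -1.3,"y": 0,"z": 0,"rx": 0,"ry": 0,"rz": 0,"hand": 1},{"x": -1.8,"y": 0.5,"z": 0,"rx": 0,"ry": 0,"rz": 0,"hand": 1},{"x": -1.8,"y": 0.5,"z": 0,"rx": 0,"ry": 0,"rz": 0,"hand": 1}])

```text
clock: 33.05
tcp_pos: [0.4976, 0.2455, 0.0297]
orientation: [0.001, 0.717, 0.697, -0.003]
wrist_force: [3.0, -5.5, 3.4]
finger_gap: 0.0172
```

>>> arm_command(motion=[{"x": -0.5,"y": 0.3,"z": 0,"rx": 0,"ry": 0,"rz": 0,"hand": 1},{"x": -0.9,"y": 0.5,"z": 0,"rx": 0,"ry": 0,"rz": 0,"hand": 1},{"x": -0.9,"y": 0.5,"z": 0,"rx": 0,"ry": 0,"rz": 0,"hand": 1}])

```text
clock: 33.42
tcp_pos: [0.4977, 0.2454, 0.0296]
orientation: [-0.0, 0.717, 0.697, -0.002]
wrist_force: [1.4, -6.3, 2.9]
finger_gap: 0.0173
```

>>> arm_command(motion=[{"x": -0.5,"y": 0,"z": 0,"rx": 0,"ry": 0,"rz": 0,"hand": 1},{"x": -0.8,"y": 0,"z": 0,"rx": 0,"ry": 0,"rz": 0,"hand": 1},{"x": -0.8,"y": 0,"z": 0,"rx": 0,"ry": 0,"rz": 0,"hand": 0.4},{"x": -0.8,"y": 0,"z": 0,"rx": 0,"ry": 0,"rz": 0,"hand": 0},{"x": -0.8,"y": 0,"z": 0,"rx": 0,"ry": 0,"rz": 0,"hand": -0.2},{"x": -0.8,"y": 0,"z": 0,"rx": 0,"ry": 0,"rz": 0,"hand": -0.2}])

```text
clock: 34.17
tcp_pos: [0.4993, 0.2462, 0.0305]
orientation: [-0.0, 0.716, 0.698, 0.0]
wrist_force: [-0.9, -0.2, 0.0]
finger_gap: 0.0516
```

```bash
python3 - <<'E'
from h import *
go(.499,.245,.0295,88.5)
p=viewer.read_camera("wrist"); save("w30",p["image"]);pickle.dump(p,open("w30.pkl","wb"))
E
```

```text
shift [-1.3 -0.3  1. ] turn [-0.01 -0.01  0.02] | [0.4993 0.2462 0.0305] t 34.17 F [-0.9 -0.2  0. ] gap 0.0516
```

View pics/w30.png

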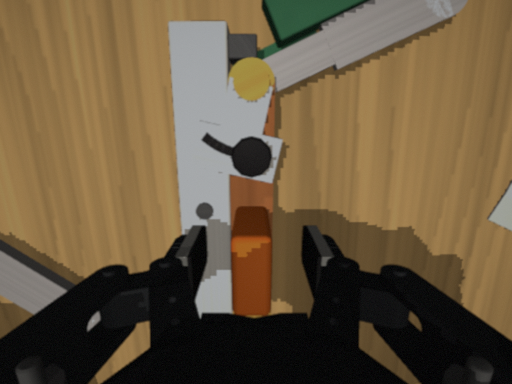

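>>> arm_command(motion=[{"x": 0,"y": -1.5,"z": -15,"rx": 0,"ry": 0,"rz": 0,"hand": -0.2},{"x": 0,"y": -1.5,"z": -35,"rx": 0,"ry": 0,"rz": 0,"hand": -0.2},{"x": 0,"y": -1.5,"z": -70,"rx": 0,"ry": 0,"rz": 0,"hand": -0.2},{"x": 0,"y": -1.5,"z": -110,"rx": 0,"ry": 0,"rz": 0,"hand": -0.2},{"x": 20,"y": -1.5,"z": -150,"rx": 0,"ry": 0,"rz": 0,"hand": -0.2},{"x": 40,"y": -1.5,"z": -170,"rx": 0,"ry": 0,"rz": 0,"hand": -0.2},{"x": 40,"y": -1.5,"z": -170,"rx": 0,"ry": 0,"rz": 0,"hand": -0.2}])

```text
clock: 35.1
tcp_pos: [0.5001, 0.2875, 0.2035]
orientation: [0.001, 0.716, 0.698, 0.002]
wrist_force: [-0.6, -0.2, -0.5]
finger_gap: 0.0512
```

```bash
python3 - <<'E'
from h import *
go(.499,.245,.0295,88.5)
p=viewer.read_camera("wrist"); save("w31",p["image"]);pickle.dump(p,open("w31.pkl","wb"))
t=viewer.read_camera("scene"); save("s31",t["image"])
crop(p,"w31c",180,60,400,240,3.5)
E
```

```text
shift [-42.9  -0.9 173.9] turn [ 0.28 -0.12  0.1 ] | [0.5001 0.2875 0.2035] t 35.1 F [-0.6 -0.2 -0.5] gap 0.0512
```

View pics/w31.png

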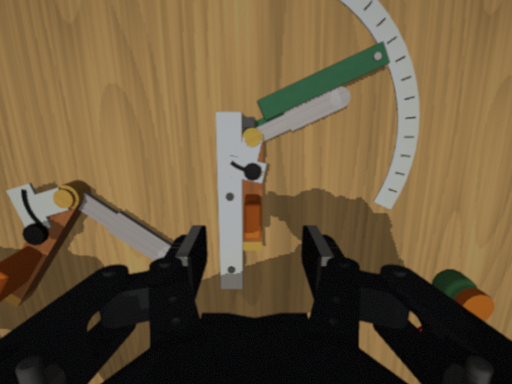

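View pics/s31.png

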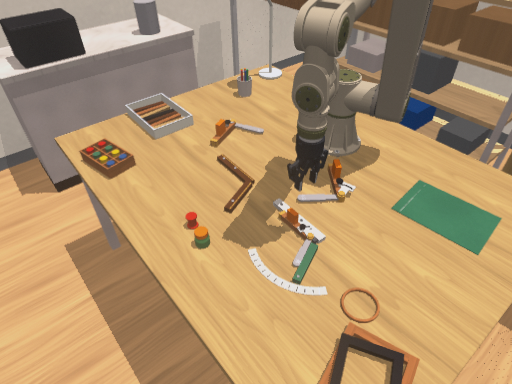

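View pics/w31c.png

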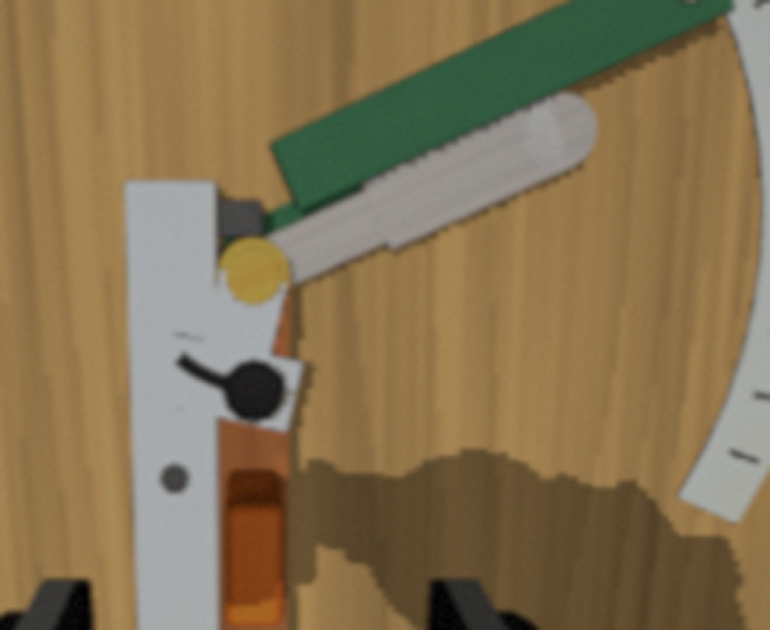

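```bash
python3 - <<'E'
from h import *
for n in (1,):
    p=viewer.read_camera("wrist"); X=cloud(p); im=p["image"]; hs=cv2.cvtColor(im,cv2.COLOR_RGB2HSV)
    g=((hs[...,0]>55)&(hs[...,0]<95)&(hs[...,1]>110)); g[180:]=0
    vv,uu=np.nonzero(g&(X[...,2]>.0165)&(X[...,2]<.024)); W=atz(p,np.c_[uu,vv],.019); r=cv2.minAreaRect((W[:,:2]*1000).astype(np.float32)); b=cv2.boxPoints(r); print("fence",np.round(r[1],1),round(r[2],2),b.round(1).tolist())
    # blade pixels: height 8-16mm, gray
    m=(X[...,2]>.008)&(X[...,2]<.0162)&(hs[...,1]<60)&(hs[...,2]>90); m[:80]=0;m[170:]=0;m[:,:290]=0;m[:,360:]=0
    vv,uu=np.nonzero(m); W=atz(p,np.c_[uu,vv],.013); r=cv2.minAreaRect((W[:,:2]*1000).astype(np.float32)); print("blade",len(vv),np.round(r[1],1),round(r[2],2),cv2.boxPoints(r).round(1).tolist())
    # rail
    def fit(rows,c0,c1,lo,hi,side,z):
        Z=X[...,2];pts=[]
        for v in rows:
            k=np.nonzero((Z[v,c0:c1]>lo)&(Z[v,c0:c1]<hi))[0]
            if len(k): pts.append([c0+(k.max()+.5 if side>0 else k.min()-.5),v])
        W=atz(p,pts,z); r=cv2.fitLine(W[:,:2].astype(np.float32)*1000,cv2.DIST_HUBER,0,.01,.01).ravel(); s=r[0]/r[1]
        return "slope %.2f deg x@.22=%.1f"%(np.degrees(np.arctan(s)),r[2]+(220-r[3])*s)
    print("rail out",fit(range(115,285,2),205,235,.01,.026,-1,.018))
    print("stock R",fit(list(range(180,248,2)),250,280,.012,.03,1,.022))
    G=X[185:248,235:285]; mm=G[...,2]>.05; print("grip",cv2.minAreaRect((G[mm][:,:2]*1000).astype(np.float32)))
    K=X[155:185,238:268]; mm=(K[...,2]>.03)&(K[...,2]<.05); print("knob",np.median(K[mm],0).round(4))
    Pv=atz(p,[[252.5,137.2]],.022); print("pivot",Pv.round(4))
E
```

```text
fence [146.6  21.5] 23.48 [[506.29998779296875, 368.79998779296875], [514.9000244140625, 349.0], [649.2999877929688, 407.3999938964844], [640.7999877929688, 427.20001220703125]]
blade 1383 [79.  23.6] 22.7 [[533.2999877929688, 356.3999938964844], [542.5, 334.70001220703125], [615.2999877929688, 365.1000061035156], [606.2000122070312, 386.8999938964844]]
rail out slope 1.55 deg x@.22=455.3
stock R slope 0.87 deg x@.22=508.6
grip ((497.62139892578125, 244.70359802246094), (39.413734436035156, 17.328840255737305), 88.72527313232422)
knob [0.4986 0.2936 0.0374]
pivot [[0.4979 0.3279 0.022 ]]
```

```bash
python3 - <<'E'
from h import *
def ana(p,ur,ub,z_hi,vlo,vhi):
    X=cloud(p);Z=X[...,2];hs=cv2.cvtColor(p["image"],cv2.COLOR_RGB2HSV); out=[]
    B=(hs[...,1]<75)&(hs[...,2]>85); 
    lo=[];up=[];fa=[]
    for u in ur:
        k=np.nonzero(B[vlo:vhi,u]&(Z[vlo:vhi,u]>.006)&(Z[vlo:vhi,u]<.017))[0]
        if len(k)>5: lo.append([u,vlo+k.max()+.5]); up.append([u,vlo+k.min()-.5])
    for nm,q in (("low",lo),("up",up)):
        W=atz(p,q,.013)[:,:2]*1000; r=cv2.fitLine(W.astype(np.float32),cv2.DIST_HUBER,0,.01,.01).ravel(); print(nm,len(q),"ang %.2f"%np.degrees(np.arctan(r[1]/r[0])),"y@x=570 %.2f"%(r[3]+(570-r[2])*r[1]/r[0]))
p=viewer.read_camera("wrist")
ana(p,range(296,334),None,None,60,170)
hs=cv2.cvtColor(p["image"],cv2.COLOR_RGB2HSV);g=((hs[...,0]>55)&(hs[...,0]<95)&(hs[...,1]>90)&(hs[...,2]>60)); 
Z=cloud(p)[...,2]; q=[];q2=[]
for u in range(280,375,2):
    k=np.nonzero(g[30:140,u]&(Z[30:140,u]>.0165))[0]
    q.append([u,30+k.max()+.5]);q2.append([u,30+k.min()-.5])
for a in (q,q2):
    W=atz(p,a,.019)[:,:2]*1000; r=cv2.fitLine(W.astype(np.float32),cv2.DIST_HUBER,0,.01,.01).ravel(); print("fence edge ang %.2f"%np.degrees(np.arctan(r[1]/r[0])),"y@570 %.2f"%(r[3]+(570-r[2])*r[1]/r[0]))
crop(p,"w32c",240,40,400,150,5)
E
```

```text
low 38 ang 23.24 y@x=570 346.60
up 38 ang 22.29 y@x=570 371.93
fence edge ang 23.42 y@570 373.06
fence edge ang 23.15 y@570 396.74
```

View pics/w32c.png

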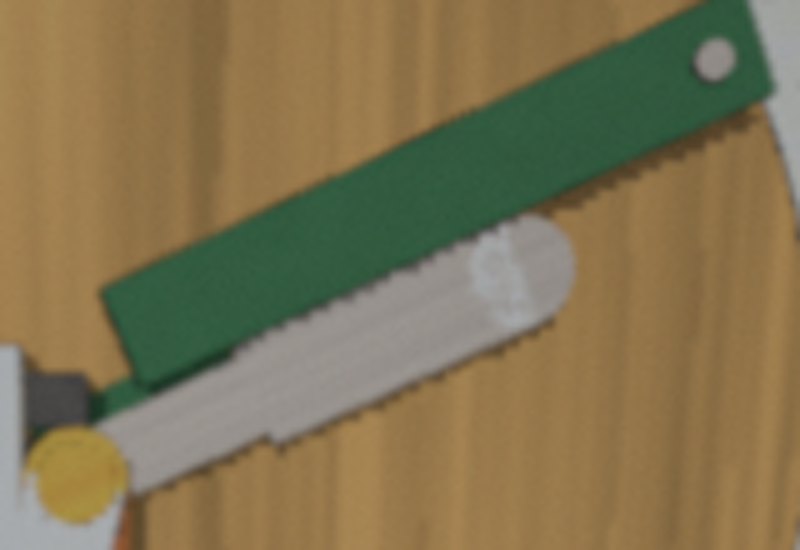

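```bash
python3 - <<'E'
from h import *
print(hand_in()); print(get_state()["clock"])
E
```

```text
the job is handed in; nothing more can be done
None
the job is handed in; nothing more can be done
```

The frame corner's angle is copied to the mitre guide, and the job was handed in at about 35 s of the 72 s allowed. The hand-in gave no verdict.

**What I did**
- I gripped the smallest of the three gauges, slid it along the frame's long strip until it seated in the corner, and let go.
- I pressed the lock knob down until the force passed its end stop, peaking at about 33 N. The knob top went from 42.0 to 37.3 mm.
- I regripped the gauge, carried it to the rail and slid it slowly until its round end met the stop. The wrist force was about 14 N and the gauge moved no further. I then eased off, let go and lifted clear. The robot did not touch the fence.

**Last checks**

| Check | Reading |
|---|---|
| Fence angle, world frame | 23.2–23.5° |
| Blade's lower edge, world frame | 23.2° |
| Frame's other strip, world frame | 23.5° |
| Fence relative to the guide | about 25.0° |
| Frame corner (other strip relative to the frame's x axis) | about 25.1° |
| Stock against the rail | within about 1 mm |
| Knob height after the slide | 37.4 mm, still down |

The spool, jar and hoop were never approached, and the pictures show them undisturbed.

**Disagreements**
- The blade's upper edge, partly hidden by the fence, read 22.3°. I trusted the unobstructed lower edge.
- A short edge of the stock read 0.87° of yaw against 1.55° for the rail, which I put down to the short length measured. The orange grip read 1.3°.

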